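Tip the bit tube and lay out the drill bit

TASK

Tip the red tube mouth-down on its stand so that the drill bit inside slides out onto the little steel catch tongue, take the bit by its exposed end and draw it out of the tube. Lay it down gently, centred, in the two notches of the bit rest and let go. Do not drop the bit on the bench, leave the blue tube as it is, and do not shift the jar, the drill or the runners.

Things in the scene. Friction and masses are not known exactly. Their poses are not given: they have to be found in the camera images.
- red_tube (a joint): Tipping angle (rad) of the red tube about its level pivot. 0: mouth 20 degrees above level (starts within 0.06 of it). Grows as the mouth is pressed down, to a hard stop at 0.96 (mouth 35 degrees below level). A friction pivot (0.3 N m) holds it where it is left; pressing down on top of the tube at its mouth takes about 4 N. The bit slides by itself once past about 0.55 to 0.75.
- red_pivot (a point): Pivot point of the red plastic tube, on its axis, 200 mm above the bench. Turns with the tube: x along the tube towards its closed end, y along the level pivot. Tube: outside diameter 34 mm, bore 26 mm, 160 mm long; mouth 85 mm from the pivot, closed end 75 mm the other way.
- red_mouth (a point): Centre of the red tube's mouth; axes as red_pivot. A steel catch tongue (8 mm wide, 3 mm thick, its top 13 mm below the tube's axis) runs 58 mm out past the mouth; at its end a lip 6 mm high, inner face 55 mm past the mouth. The bit slides onto the tongue up to the lip, 55 mm exposed. Lift it over the lip (the bore has 12 mm of play), then draw it out along the tube.
- red_bit_center (a point): Centre of the drill bit in the red tube: a steel rod 14 mm in diameter, 140 mm long, about 0.11 kg, smooth. x along the bit; its -x end is the one at the mouth. At the start it lies wholly inside the tube, its end 15 mm short of the mouth.
- red_bit: The same drill bit; its origin is its centre.
- rest: The bit rest, fixed to the bench: a wooden base 90 x 70 x 10 mm (origin under its centre, x along its length) with two black V-notched posts 8 mm thick, centred 24 mm either side of the middle along x. The V's sides slope at 45 degrees, 34 mm across at the top, 77 mm above the bench. The space beyond the posts is free for fingers.
- rest_seat (a point): Where the bit's centre lies when the bit lies in both notches: 70 mm above the bench over the middle of the rest; x along the notches (either end of the bit may point either way).
- blue_tube (a joint): Tipping angle of the blue tube, made and standing in the same way as the red one. Leave it.
- blue_mouth (a point): Centre of the blue tube's mouth; x points into the tube, pivot 85 mm along +x. Its stand, shelf and tongue are like the red one's; the two stands may stand either way round.
- jar_center (a point): Bystander: glass jar, 64 mm diameter, 85 mm high, point half-way up.
- drill_center (a point): Bystander: cordless drill standing on its battery, 205 mm high, barrel along its y 165 mm long, battery foot 75 x 110 mm; point 100 mm above its foot.
- runners_center (a point): Bystander: stack of three metal drawer runners, 300 mm (along x) x 45 mm x 37 mm; point at its middle.
- red_stand: Fixed stand of the red tube. Origin on the bench under the pivot; the mouth points to its -x. Foot x -60 to 70 mm, 110 wide, 12 high. Two cheek plates, 70 mm over all in y, x -10 to 40. A plywood shelf 120 mm wide over the tube, x -63 to 35, z 265 to 275, with cartons up to z 307: no room for a hand straight above the bit's exposed end, so lean the tool back from the shelf.
Things that resemble listed ones, but are neither listed nor needed, are in the scene too. Several things have the shape of the rest; the one meant has the colours described above.

How it is judged:
On the way, in this order (a step that is already met when the one before it is completed fails the run):
1. the red tube is tipped mouth-down and its bit has slid out of the mouth by 40 mm or more (value of joint red_tube above 0.5 rad and x of red_bit_center in the frame of red_mouth between -0.02 and 0.03 m), for 0.2 s.
2. the bit is held by the fingers, clear of the tube (contact force between the fingers and red_bit above 1 N and x of red_bit_center in the frame of red_mouth below -0.068 m), for 0.1 s.
At the end, for the whole second after the job is handed in: The red tube's bit lies still in both notches of the rest: centre within 15 mm of the seat point horizontally and 4 mm in height, along the notch line within 0.1 rad, released; the blue tube, jar, drill and runners within 20 mm of where they began (horizontal distance between red_bit_center and rest_seat below 0.015 m and z of red_bit_center in the frame of rest_seat between -0.004 and 0.004 m and angle between the x axis of red_bit_center and the x axis of rest_seat, either way round below 0.1 rad and linear speed of red_bit below 0.02 m/s and angular speed of red_bit below 0.2 rad/s and distance of each of blue_mouth, jar_center, drill_center, runners_center from where it was at the start of the episode below 0.02 m); the robot touches nothing.
It fails at once if the bit is dropped on the bench (height (world z) of red_bit_center below 0.045 m).
It fails at once if the bit is slammed or pressed hard into the rest (over 40 N) (contact force between red_bit and rest above 40 N).
It fails at once if the blue tube is tipped or shifted by more than 20 mm (distance of blue_mouth from where it was at the start of the episode above 0.02 m).
It fails at once if the jar, the drill or the runners are shifted by more than 20 mm (distance of any of jar_center, drill_center, runners_center from where it was at the start of the episode above 0.02 m).
It also fails if it takes over 51 s, if anything falls off the work surface, if the arm or the gripper's body presses on something with over 40 N, if the wrist force passes 120 N, or if a joint passes its speed limit or range.

ROBOT

A 6-joint arm with a two-finger parallel gripper is mounted at the origin on the work surface. World frame = base frame: x ahead of the robot, y to its left, z up, the work surface at z = 0. Lengths are in m, angles in rad, forces in N, time in s.
With the tool pointing down it reaches from about 0.275 to 0.725 m from the base axis. Payload 15.9 kg.
Tool frame: the origin (TCP) lies on the centre line of the jaws, within the pads' length; the fingertips stand 17 mm ahead of it and the grasp point (between the pads) lies 2 mm behind it; z points along the fingers, x is the direction in which the jaws open and shut, and the axes are right-handed (so a half turn about z gives the same grasp; the last joint's range is limited). The gripper opens to 85 mm and grips with 20 to 120 N. Pads are 22 mm wide; open, the fingers measure 114 mm over their backs; the gripper's body (76 mm by 85 mm) begins 54 mm behind the grasp point. The pads swing forward as they close: fully open they stand 13 mm farther back than shut.
Start: joints at [-1.349, 0.213, -0.034, 1.323, 0, 1.571], TCP at [0.11, -0.488, 0.248] pointing down, gripper open.
Joint ranges: [-2.98, 2.98], [-0.74, 1.72], [-1.14, 1.35], [-2.1, 2.04], [-1.57, 1.44], [-3.14, 3.14]. Speed limits (rad/s): [1.89, 1.89, 2.39, 2.57, 3.14, 3.14].

INTERFACE

Orientations are given as [roll, pitch, yaw] about the fixed x, y, z axes, in that order (R = Rz(yaw) Ry(pitch) Rx(roll)).
In Python, from bench import manip gives the robot as it stands.
- The arm moves only by the tool play_rows, never from a script. Its argument "increments" is one flat list of numbers, 7 for each row, row after row: the turn, a rotation vector about the tool's x, y, z in rad, then the shift along the tool's x, y, z in cm, then the finger opening in cm, from 0 to 8.54. In form: [wx, wy, wz, dx, dy, dz, hand, wx, wy, wz, dx, dy, dz, hand, ...]. A call has exactly 5 rows; each row is the pose to reach, as a shift and turn from the pose commanded when the call began, along the tool's axes at that moment; what a row does not reach only later rows make up. A row lasts 1/12 s, in which the tool goes at most 41.7 mm and 7.16 degrees, less where a joint would pass 70% of its speed; a pose out of reach is approached as far as the arm can. A call with a gripper value outside its range is refused whole. The fingers move at their own pace and stop on an object; the grip force is fixed at half the most. Time passes only in rows, so rows that repeat a pose let the fingers close, or fill a call up. It gives the time, the measured TCP pose, the force and the opening at its end, in the units of the state.
- manip.state(): the state, without advancing time (a new reading comes with each control period).
- manip.read_camera(name): name is "side" or "top"; returns a dict with "image" (384x512x3 uint8, red, green, blue), "fx", "fy", "cx", "cy" (pixels), "cam_to_world" (4x4, takes a point from camera to world coordinates). Camera axes: x right, y down, z forward; pixel columns grow to the right and rows downward; lengths in m; the calibration is good to about 2 mm. A picture is of the moment at which its call begins. There is no depth.
- manip.finish_job(): hands the job in, once; it reports no verdict.
The state is a dict: "time_s": time; "qpos": joint angles; "qd": joint speeds; "effort": joint torques, N m; "ee_pos": TCP position; "orientation": TCP orientation; "contact_force": force on the tool from outside, world axes, zero at the start; "torque": the same for the moment, N m; "finger_gap": finger opening in m.
Only numpy, scipy, OpenCV 4.12 (cv2) and the standard library are available. Lean on these libraries where they do the work, as an engineer would, in place of code of your own. Each camera call takes 0.05 s, during which the arm holds its last target.

## Working session

There is one attempt and no reset: what is moved stays moved. The work goes in short steps, Python scripts to look and compute and a tool call to move; the robot and the scene stay as the last step left them, time stands still between calls to the robot, and variables do not carry over. Pictures are saved under pics/ and viewed, and the job is handed in when it is done.

Besides the shell and the picture viewer there is one more tool, called after "Emit:" as name(argument=value, ...), one argument or row to a line, values as JSON. play_rows: Moves the arm, as the interface text tells. Its arguments: {"type":"object","properties":{"increments":{"type":"array"}},"required":["increments"]}

```bash
ls; mkdir -p pics; python3 - <<'E'
from bench import manip
import cv2,numpy as np
print(manip.state())
for n in("side","top"):
    d=manip.read_camera(n); cv2.imwrite(f"pics/{n}0.png",d["image"][:,:,::-1]); np.savez(f"{n}0.npz",**d)
    print(n,d["fx"],d["fy"],d["cx"],d["cy"],np.round(d["cam_to_world"],4).tolist())
E
```

```text
pics
{'time_s': 0.0, 'qpos': array([-1.34903522e+00,  2.13354893e-01, -3.50530466e-02,  1.32352805e+00,
       -3.69534194e-05,  1.57081945e+00]), 'qd': array([-0.00057672, -0.00135154,  0.0001889 , -0.00025105, -0.00098171,
        0.00080387]), 'effort': array([ 5.98660103e-03, -6.86162138e+01,  4.87118626e+01,  1.73606834e-02,
        3.80670735e-04, -2.94937433e-05]), 'ee_pos': array([ 0.10989019, -0.4874344 ,  0.2478192 ]), 'orientation': array([ 3.14155567e+00,  1.13966597e-03, -1.34905835e+00]), 'contact_force': array([-0.11617274,  0.73898139,  0.96175524]), 'torque': array([ 0.00119259, -0.03122241, -0.02540548]), 'finger_gap': 0.08514540773636674}
side 439.25139834322323 439.25139834322323 256.9182811978137 199.39075886651145 [[-0.8546, -0.3627, 0.3716, 0.1189], [-0.5191, 0.6186, -0.5899, 0.7306], [-0.0159, -0.697, -0.7169, 1.0103], [0.0, 0.0, 0.0, 1.0]]
top 469.63140048353904 469.63140048353904 263.0165904647024 181.3879101090838 [[-0.0619, -0.9752, 0.2126, 0.2417], [-0.9981, 0.0618, -0.0072, 0.0415], [-0.0061, -0.2126, -0.9771, 1.6686], [0.0, 0.0, 0.0, 1.0]]
```

View pics/side0.png

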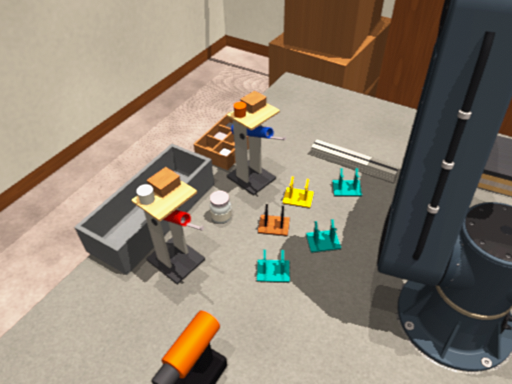

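View pics/top0.png

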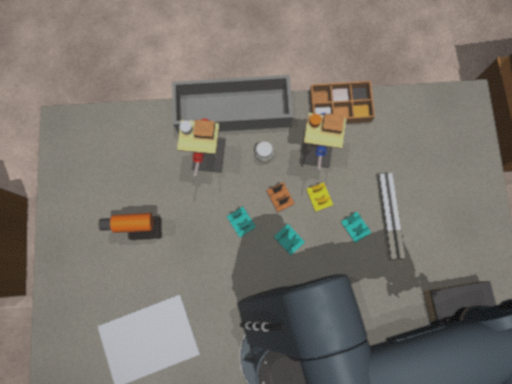

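```bash
cat > h.py <<'E'
import numpy as np,cv2
def load(n): return dict(np.load(n+".npz"))
def ray(d,u,v):
    T=d["cam_to_world"]; r=T[:3,:3]@np.array([(u-d["cx"])/d["fx"],(v-d["cy"])/d["fy"],1]); return T[:3,3],r/np.linalg.norm(r)
def onz(d,u,v,z):
    o,r=ray(d,u,v); return o+r*(z-o[2])/r[2]
def tri(d1,p1,d2,p2):
    o1,r1=ray(d1,*p1);o2,r2=ray(d2,*p2)
    s,_,_,_=np.linalg.lstsq(np.c_[r1,-r2],o2-o1,rcond=None)
    a=o1+r1*s[0];b=o2+r2*s[1]; return (a+b)/2,np.linalg.norm(a-b)
def proj(d,p):
    T=d["cam_to_world"]; c=T[:3,:3].T@(np.asarray(p)-T[:3,3]); return np.array([d["fx"]*c[0]/c[2]+d["cx"],d["fy"]*c[1]/c[2]+d["cy"]])
def crop(d,x0,y0,w,h,s,name):
    im=d["image"][y0:y0+h,x0:x0+w,::-1]; cv2.imwrite("pics/"+name,cv2.resize(im,None,fx=s,fy=s,interpolation=cv2.INTER_CUBIC))
E
python3 - <<'E'
from h import *
s,t=load("side0"),load("top0")
crop(s,130,160,100,125,5,"s_red.png"); 
a=[(t,170,110,70,75),(t,255,170,70,75)]
i=[cv2.resize(d["image"][y:y+h,x:x+w,::-1],None,fx=5.5,fy=5.5,interpolation=cv2.INTER_CUBIC) for d,x,y,w,h in a]
cv2.imwrite("pics/t_zoom.png",np.hstack(i))
crop(s,220,170,140,115,5,"s_rest.png")
E
```

```text
(no output)
```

View pics/s_red.png

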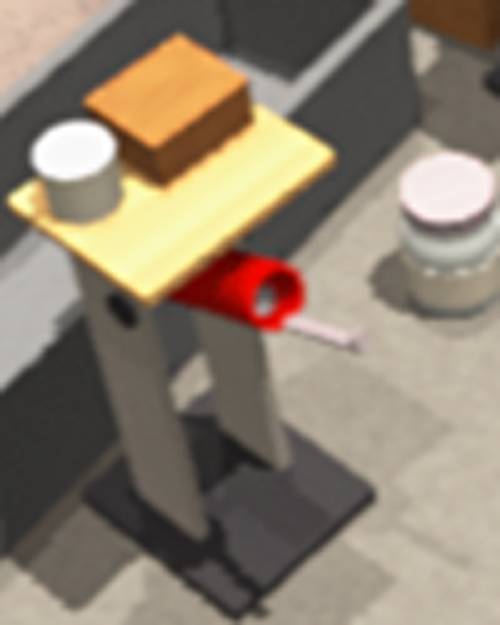

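View pics/t_zoom.png

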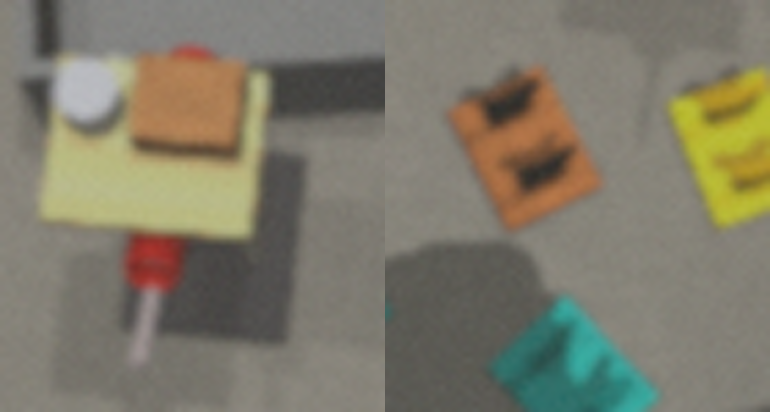

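View pics/s_rest.png

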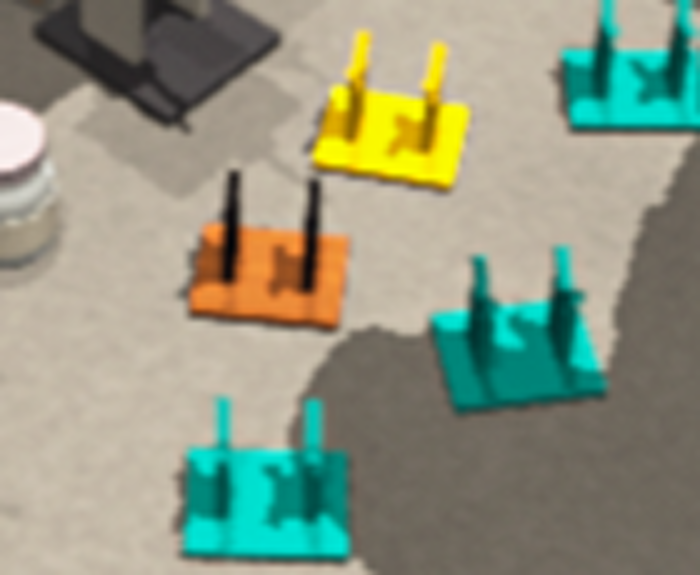

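```bash
python3 - <<'E'
from h import *
s,t=load("side0"),load("top0")
def mask(d,lo,hi,roi):
    hsv=cv2.cvtColor(d["image"],cv2.COLOR_RGB2HSV); m=cv2.inRange(hsv,lo,hi); o=np.zeros_like(m); x,y,w,h=roi; o[y:y+h,x:x+w]=m[y:y+h,x:x+w]; return o
def rectw(m,d,z):
    p=np.argwhere(m>0)[:,::-1]
    h=cv2.convexHull(p.astype(np.float32))[:,0]
    w=np.array([onz(d,u,v,z)[:2] for u,v in h],np.float32)
    c,sz,a=cv2.minAreaRect(w*1000); return np.round(c,1),np.round(sz,1),round(a,2),len(p)
print("rest top",rectw(mask(t,(5,120,80),(16,255,255),(255,170,45,50)),t,.01))
print("rest side",rectw(mask(s,(5,120,80),(16,255,255),(240,195,60,50)),s,.01))
print("shelf top",rectw(mask(t,(20,50,120),(35,255,255),(170,110,60,50)),t,.275))
print("shelf side",rectw(mask(s,(17,80,120),(35,255,255),(130,165,80,60)),s,.275))
def blob(m): 
    p=np.argwhere(m>0)[:,::-1]; return p.mean(0),p.min(0),p.max(0),len(p)
print(blob(mask(t,(0,180,80),(4,255,255),(170,140,60,40))),blob(mask(s,(0,180,80),(4,255,255),(150,200,60,40))))
# side: tongue tip approx full px
tipS=(130+357/5,160+345/5); tipT=(170+137/5.5,110+362/5.5)
print("tip",tri(s,tipS,t,tipT))
mS=(130+277/5,160+290/5); mT=(170+152/5.5,110+285/5.5)
print("mouth",tri(s,mS,t,mT))
for n,u in(("jarT",(264,151)),("drillT",(130,223)),("bench edge",(480,85))): print(n,onz(t,*u,.085 if n=="jarT" else .15))
E
```

```text
rest top (array([543.5, -28.1]), array([84.2, 66.1]), 23.12, 330)
rest side (array([539.9, -27.4]), array([89.8, 73.4]), 23.46, 499)
shelf top (array([700.5, 225. ]), array([124.5,  99. ]), 83.46, 728)
shelf side (array([706.6, 220.2]), array([130. , 123.3]), 81.81, 871)
(array([197.0625, 155.875 ]), array([195, 154]), array([200, 160]), 16) (array([178.4893617 , 217.45531915]), array([164, 210]), array([190, 225]), 235)
tip (array([0.58255927, 0.24166886, 0.2375755 ]), np.float64(0.0038323827000704513))
mouth (array([0.63054848, 0.23328643, 0.23894138]), np.float64(0.003985793656701186))
jarT [0.69469839 0.01959563 0.085     ]
drillT [0.46124237 0.47059923 0.15      ]
bench edge [ 0.86477803 -0.73876277  0.15      ]
```

```bash
cat >> h.py <<'E'
from scipy.spatial.transform import Rotation as Ro
def Rrpy(o): return Ro.from_euler('xyz',o)
def down(yaw): return Ro.from_euler('xyz',[np.pi,0,yaw])
PSI=np.deg2rad(-6.5)
def lean(deg,psi=None):
    psi=PSI if psi is None else psi
    a=np.deg2rad(deg); X=np.array([np.cos(psi),np.sin(psi),0]);Y=np.array([-np.sin(psi),np.cos(psi),0])
    z=np.sin(a)*X-np.cos(a)*np.array([0,0,1]); return Ro.from_matrix(np.c_[Y,np.cross(z,Y),z])
def delta(p0,R0,p1,R1): 
    return np.r_[(R0.inv()*R1).as_rotvec(), R0.inv().apply(np.asarray(p1)-p0)*100]
def seq(p0,R0,wps):
    for p,R in wps:
        d=delta(p0,R0,p,R); print(np.round(d,3).tolist(),"len",round(np.linalg.norm(d[3:]),1),"rot",round(np.linalg.norm(d[:3]),2)); p0,R0=np.array(p),R
E
python3 - <<'E'
from h import *
from bench import manip
s=manip.state()
seq(s["ee_pos"],Rrpy(s["orientation"]),[([.22,-.34,.33],down(-.75)),([.33,-.18,.36],down(-.15)),([.42,-.03,.36],down(.45)),([.5,.1,.36],down(1.05)),([.55,.2,.36],lean(20))])
E
```

```text
[-0.0, 0.001, -0.599, -11.973, -13.983, -8.203] len 20.2 rot 0.6
[-0.0, 0.0, -0.6, -2.858, -19.205, -3.0] len 19.6 rot 0.6
[0.0, 0.0, -0.6, 6.657, -16.177, -0.0] len 17.5 rot 0.6
[0.0, 0.0, -0.6, 12.858, -8.226, -0.0] len 15.3 rot 0.6
[-0.344, 0.071, -0.403, 11.162, -0.639, -0.0] len 11.2 rot 0.53
```

Emit:
play_rows(
  increments=[0,0,-0.12,-2.4,-2.8,-1.6,0,0,0,-0.24,-4.8,-5.6,-3.2,0,0,0,-0.36,-7.2,-8.4,-4.9,0,0,0,-0.48,-9.6,-11.2,-6.6,0,0,0,-0.6,-12,-14,-8.2,0],
)

```text
time_s: 0.52
ee_pos: [0.2206, -0.3382, 0.331]
orientation: [-3.142, 0.0, -0.744]
contact_force: [0.5, -0.4, 0.4]
finger_gap: 0.0258
```

Emit:
play_rows(
  increments=[0,0,-0.12,-0.6,-3.8,-0.6,0,0,0,-0.24,-1.1,-7.7,-1.2,0,0,0,-0.36,-1.7,-11.5,-1.8,0,0,0,-0.48,-2.3,-15.4,-2.4,0,0,0,-0.6,-2.9,-19.2,-3,0],
)

```text
time_s: 0.93
ee_pos: [0.3301, -0.1776, 0.3606]
orientation: [3.142, -0.0, -0.143]
contact_force: [1.1, -0.7, -0.1]
finger_gap: -0.0
```

Emit:
play_rows(
  increments=[0,0,-0.12,1.3,-3.2,0,0,0,0,-0.24,2.7,-6.5,0,0,0,0,-0.36,4,-9.7,0,0,0,0,-0.48,5.3,-12.9,0,0,0,0,-0.6,6.7,-16.2,0,0],
)

```text
time_s: 1.35
ee_pos: [0.4203, -0.0275, 0.3602]
orientation: [3.142, 0.0, 0.457]
contact_force: [0.6, -0.5, -0.5]
finger_gap: -0.0
```

Emit:
play_rows(
  increments=[0,0,-0.12,2.6,-1.6,0,0,0,0,-0.24,5.1,-3.3,0,0,0,0,-0.36,7.7,-4.9,0,0,0,0,-0.48,10.3,-6.6,0,0,0,0,-0.6,12.9,-8.2,0,0],
)

```text
time_s: 1.77
ee_pos: [0.5007, 0.1024, 0.36]
orientation: [-3.141, 0.0, 1.057]
contact_force: [0.4, 0.3, 0.1]
finger_gap: 0.0
```

```bash
cat >> h.py <<'E'
PIV=np.array([.7144,.2234])
def W(fwd,z,lat=0,psi=None):
    psi=PSI if psi is None else psi
    p=PIV+fwd*-np.array([np.cos(psi),np.sin(psi)])+lat*np.array([-np.sin(psi),np.cos(psi)]); return np.r_[p,z]
def tip2tcp(p,R,o=.017): return p-R.apply([0,0,o])
E
python3 - <<'E'
from h import *
from bench import manip
s=manip.state(); print(np.round(s["qpos"],2))
for n in("side","top"):
    d=manip.read_camera(n); np.savez(n+"1.npz",**d)
s1,t1=load("side1"),load("top1")
a=cv2.resize(s1["image"][150:260,130:230,::-1],None,fx=4,fy=4,interpolation=cv2.INTER_CUBIC)
b=cv2.resize(t1["image"][100:210,170:270,::-1],None,fx=4,fy=4,interpolation=cv2.INTER_CUBIC)
for f,z in((0,.2),(.08,.229),(.139,.2367),(.063,.275)):
    for im,d,o in((a,s1,(130,150)),(b,t1,(170,100))):
        p=(proj(d,W(f,z))-o+.5)*4-.5; cv2.circle(im,tuple(int(round(v)) for v in p),3,(255,0,255),-1)
for l in(-.06,.06):
    for f in(.063,-.035):
      for im,d,o in((a,s1,(130,150)),(b,t1,(170,100))):
        p=(proj(d,W(f,.275,l))-o+.5)*4-.5; cv2.circle(im,tuple(int(round(v)) for v in p),3,(255,255,0),-1)
cv2.imwrite("pics/chk1.png",np.hstack([a,b]))
R=lean(35)
seq(s["ee_pos"],Rrpy(s["orientation"]),[(tip2tcp(W(.12,.33),R),R),(tip2tcp(W(.078,.262),R),R)])
E
```

```text
[0.2  0.25 0.3  1.62 0.   0.72]
[-0.603, 0.122, -0.387, 15.983, 0.72, 1.606] len 16.1 rot 0.73
[0.0, 0.0, 0.0, -0.0, -0.46, 7.979] len 8.0 rot 0.0
```

View pics/chk1.png

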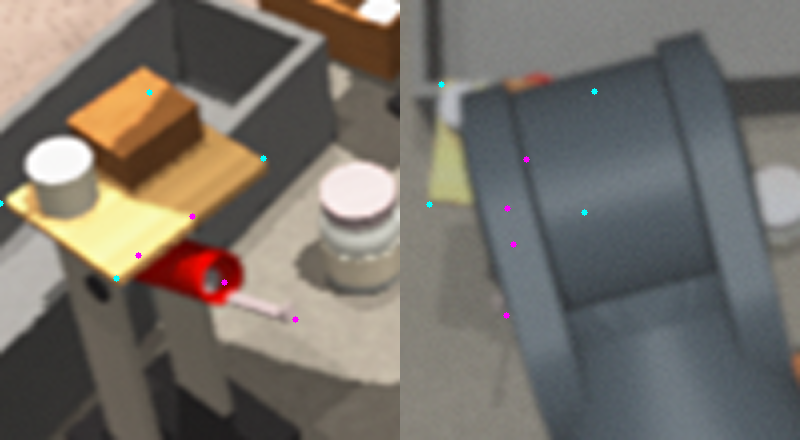

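Emit:
play_rows(
  increments=[-0.1,0.02,-0.065,3,0.15,0.3,0,-0.2,0.04,-0.13,6,0.3,0.6,0,-0.3,0.06,-0.195,9,0.45,0.9,0,-0.4,0.08,-0.26,12,0.6,1.2,0,-0.5,0.1,-0.325,14,0.7,1.5,0],
)

```text
time_s: 2.28
ee_pos: [0.5766, 0.2206, 0.3456]
orientation: [2.629, -0.016, 1.39]
contact_force: [1.0, -0.5, -0.9]
finger_gap: 0.0
```

```bash
python3 - <<'E'
from h import *
from bench import manip
s=manip.state(); print(np.round(s["qpos"],2),s["ee_pos"])
R=lean(35)
seq(s["ee_pos"],Rrpy(s["orientation"]),[(tip2tcp(W(.115,.30),R),R),(tip2tcp(W(.079,.266),R),R)])
E
```

```text
[ 0.51  0.08 -0.07  1.   -0.31  0.63] [0.57661071 0.22064427 0.34560359]
[-0.098, 0.023, -0.066, 1.859, -0.647, 3.305] len 3.8 rot 0.12
[0.0, 0.0, 0.0, 0.0, 0.999, 4.85] len 5.0 rot 0.0
```

Emit:
play_rows(
  increments=[-0.05,0.01,-0.03,1,-0.3,1.5,0,-0.1,0.023,-0.066,1.86,-0.65,3.3,0,-0.1,0.023,-0.066,1.86,-0.65,3.3,0,-0.1,0.023,-0.066,1.86,-0.65,3.3,0,-0.1,0.023,-0.066,1.86,-0.65,3.3,0],
)

```text
time_s: 2.7
ee_pos: [0.5898, 0.2352, 0.3151]
orientation: [2.534, -0.001, 1.453]
contact_force: [0.6, 1.4, 0.1]
finger_gap: -0.0002
```

```bash
python3 - <<'E'
from h import *
from bench import manip
s=manip.state(); print(np.round(s["qpos"],2),s["ee_pos"],s["orientation"])
R=lean(35)
seq(s["ee_pos"],Rrpy(s["orientation"]),[(tip2tcp(W(.079,.266),R),R),(tip2tcp(W(.079,.215),R),R),(tip2tcp(W(.079,.170),R),R)])
d=manip.read_camera("side"); np.savez("side2.npz",**d); crop(d,130,130,130,110,5,"s2.png")
E
```

```text
[ 0.54  0.06 -0.22  0.79 -0.36  0.57] [0.58984093 0.23517174 0.31508694] [ 2.53420061e+00 -8.84580749e-04  1.45319943e+00]
[-0.003, 0.002, -0.004, 0.252, 0.976, 4.961] len 5.1 rot 0.01
[0.0, 0.0, 0.0, 0.0, -2.925, 4.178] len 5.1 rot 0.0
[0.0, 0.0, 0.0, 0.0, -2.581, 3.686] len 4.5 rot 0.0
```

View pics/s2.png

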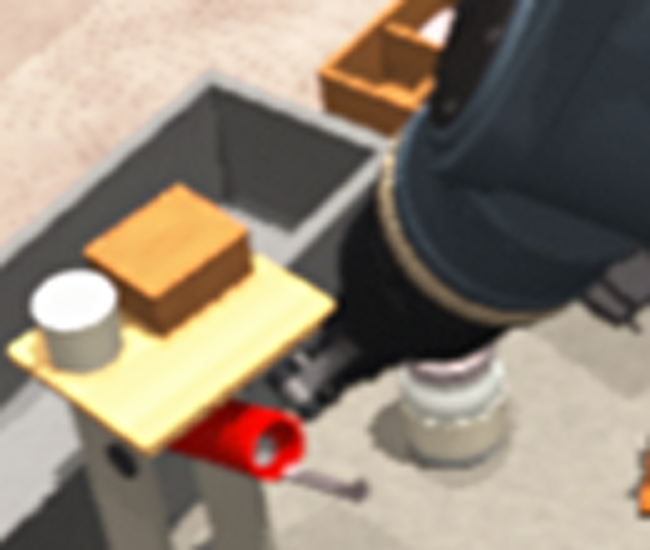

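Emit:
play_rows(
  increments=[0,0,0,0.1,0.2,1.2,0,0,0,0,0.2,0.5,2.5,0,0,0,0,0.25,0.8,3.8,0,0,0,0,0.25,1,5,0,0,0,0,0.25,1,5,0],
)

```text
time_s: 3.17
ee_pos: [0.6273, 0.2329, 0.275]
orientation: [2.537, 0.002, 1.454]
contact_force: [-0.6, 0.8, -0.9]
finger_gap: 0.0004
```

```bash
python3 - <<'E'
from h import *
from bench import manip
s=manip.state(); print(s["ee_pos"],s["orientation"])
R=Rrpy(s["orientation"])
seq(s["ee_pos"],R,[(tip2tcp(W(.079,.215),R),R),(tip2tcp(W(.079,.165),R),R)])
d=manip.read_camera("side"); np.savez("side3.npz",**d); crop(d,130,130,130,110,5,"s3.png")
E
```

```text
[0.62728176 0.23292549 0.27496747] [2.53672139e+00 2.26101952e-03 1.45402630e+00]
[0.0, 0.0, 0.0, 0.056, -2.7, 3.724] len 4.6 rot 0.0
[0.0, 0.0, 0.0, 0.011, -2.843, 4.113] len 5.0 rot 0.0
```

View pics/s3.png

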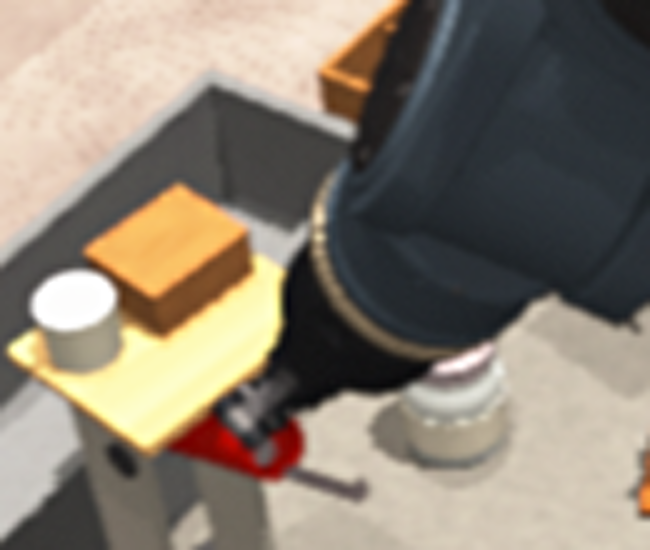

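Emit:
play_rows(
  increments=[0,0,0,0,-0.5,0.75,0,0,0,0,0,-1.1,1.5,0,0,0,0,0,-1.6,2.2,0,0,0,0,0,-2.2,3,0,0,0,0,0,-2.7,3.7,0],
)

```text
time_s: 3.63
ee_pos: [0.6251, 0.2342, 0.2316]
orientation: [2.533, 0.0, 1.456]
contact_force: [-1.0, 0.9, 4.6]
finger_gap: 0.0003
```

```bash
python3 - <<'E'
from h import *
from bench import manip
s=manip.state(); print(s["ee_pos"],s["orientation"])
R=Rrpy(s["orientation"])
seq(s["ee_pos"],R,[(tip2tcp(W(.079,.165),R),R)])
d=manip.read_camera("side"); np.savez("side4.npz",**d); crop(d,130,130,130,110,5,"s4.png")
E
```

```text
[0.62506313 0.23415857 0.23164413] [2.53341649e+00 9.65268463e-05 1.45559219e+00]
[0.0, 0.0, 0.0, -0.055, -2.907, 4.397] len 5.3 rot 0.0
```

View pics/s4.png

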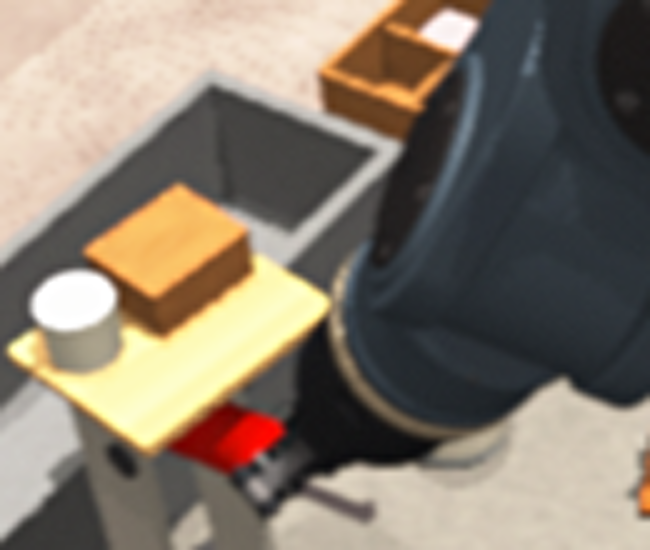

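Emit:
play_rows(
  increments=[0,0,0,0,-0.6,0.8,0,0,0,0,0,-1.2,1.7,0,0,0,0,0,-1.7,2.6,0,0,0,0,0,-2.3,3.5,0,0,0,0,0,-2.8,4.2,0],
)

```text
time_s: 4.1
ee_pos: [0.6242, 0.2343, 0.1797]
orientation: [2.538, 0.001, 1.458]
contact_force: [-8.5, 2.7, 3.2]
finger_gap: 0.0
```

```bash
python3 - <<'E'
from h import *
from bench import manip
d=manip.read_camera("side"); np.savez("side5.npz",**d); crop(d,130,130,130,110,5,"s5.png")
s=manip.state(); print(s["ee_pos"],s["orientation"],s["contact_force"],s["time_s"])
R=Rrpy(s["orientation"])
print(s["ee_pos"]+R.apply([0,0,.017]),W(.079,.165))
E
```

```text
[0.6242557  0.23403339 0.17845365] [2.53792482e+00 1.71245964e-03 1.45712459e+00] [-5.68066591  5.14369396 -2.89095474] 4.15
[0.63384102 0.23291497 0.16445827] [0.63590782 0.23234305 0.165     ]
```

View pics/s5.png

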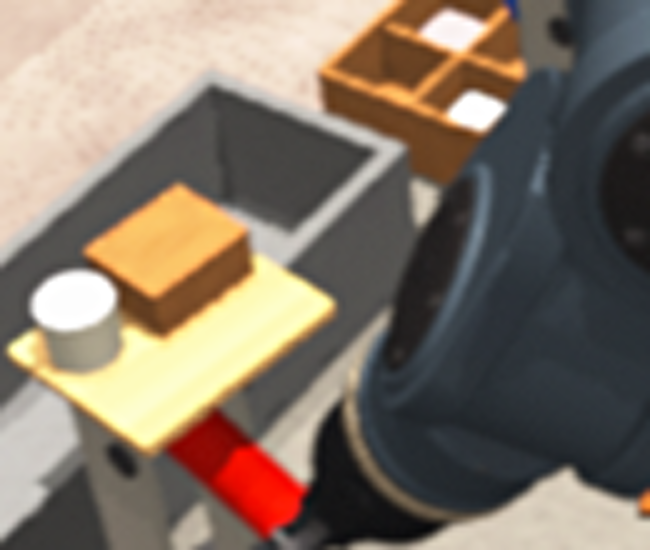

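Emit:
play_rows(
  increments=[0,0,0,0,0,-0.8,0,0,0,0,0,0,-1.8,0,0,0,0,0,-0.5,-3.5,0,0,0,0,0,-2,-6,0,0,0,0,0,-4,-9,0],
)

```text
time_s: 4.57
ee_pos: [0.5428, 0.2433, 0.235]
orientation: [2.532, -0.001, 1.454]
contact_force: [-0.5, 0.5, -0.4]
finger_gap: 0.0001
```

```bash
python3 - <<'E'
from h import *
from bench import manip
d=manip.read_camera("side"); np.savez("side6.npz",**d); crop(d,130,150,130,110,6,"s6.png")
d=manip.read_camera("top"); np.savez("top6.npz",**d); crop(d,150,90,100,100,5,"t6.png")
s=manip.state(); print(s["ee_pos"],s["orientation"],s["contact_force"],s["time_s"])
E
```

```text
[0.54077469 0.24454991 0.23703239] [ 2.53015621 -0.0026566   1.45672277] [ 0.6984733  -0.03683736  0.53917579] 4.6667
```

View pics/s6.png

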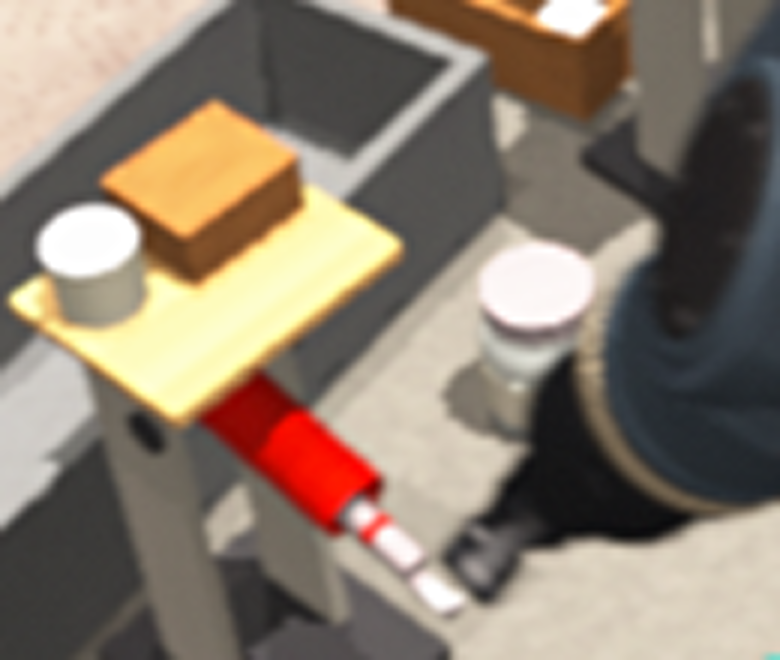

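View pics/t6.png

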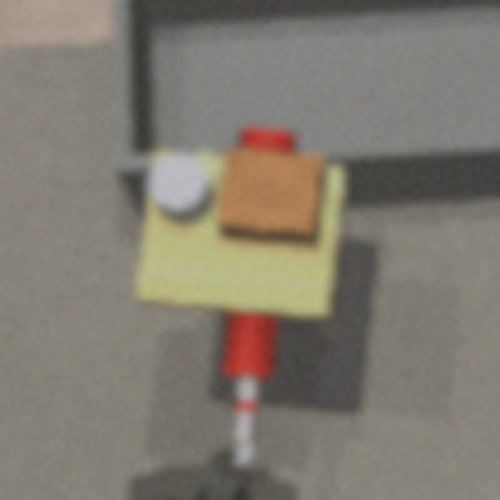

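```bash
python3 - <<'E'
from h import *
from bench import manip
d=manip.read_camera("side"); np.savez("side7.npz",**d); crop(d,170,210,60,50,12,"s7.png")
d=manip.read_camera("top"); np.savez("top7.npz",**d); crop(d,175,140,50,50,12,"t7.png")
s=manip.state(); print(s["time_s"])
E
```

```text
4.7667
```

View pics/s7.png

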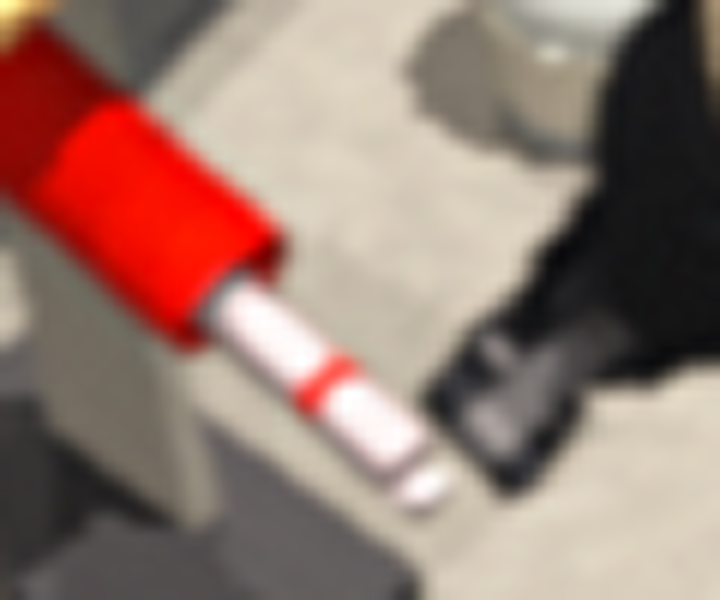

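View pics/t7.png

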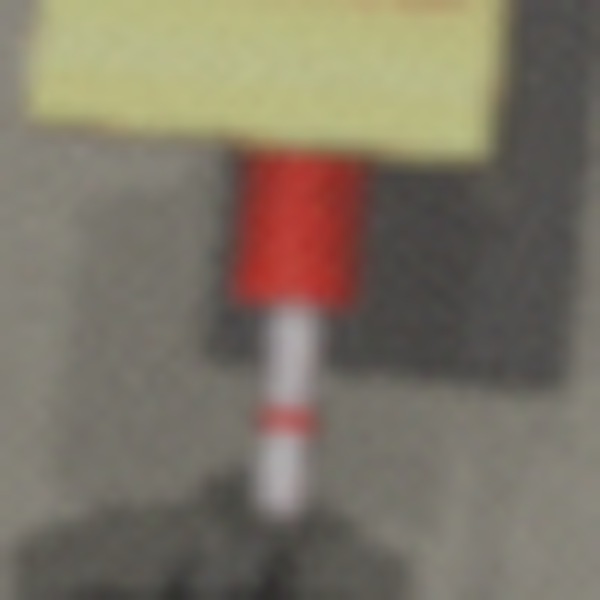

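```bash
python3 - <<'E'
from h import *
s,t=load("side7"),load("top7")
fs=lambda x,y:((x+.5)/12-.5+170,(y+.5)/12-.5+210)
ft=lambda x,y:((x+.5)/12-.5+175,(y+.5)/12-.5+140)
P={}
for n,a,b in(("band",(328,384),(287,420)),("end",(408,468),(278,505)),("mouth",(245,215+65),(296,300))):
    P[n],e=tri(s,fs(*a),t,ft(*b)); print(n,P[n].round(4),round(e,4))
m=P["band"]-PIV.tolist().__add__([.2])
X=np.array([np.cos(PSI),np.sin(PSI),0]);Y=np.array([-np.sin(PSI),np.cos(PSI),0])
for n in P:
    q=P[n]-np.r_[PIV,.2]; print(n,"fwd",-q@X,"lat",q@Y,"z",q[2], "angle",np.degrees(np.arctan2(-q[2],-q@X)))
# predictions
for ang in(33,35):
    a=np.deg2rad(ang)
    for r in(85,112,140): 
        w=W((r*np.cos(a)-6*np.sin(a))/1000,.2-(r*np.sin(a)+6*np.cos(a))/1000); print(ang,r,w.round(4),((proj(s,w)-(170,210)+.5)*12-.5).round(),((proj(t,w)-(175,140)+.5)*12-.5).round())
# tube axis direction in top image and red closed end
E
```

```text
band [0.6031 0.2397 0.1754] 0.0007
end [0.5813 0.2439 0.1669] 0.0003
mouth [0.6311 0.2334 0.1859] 0.0054
band fwd 0.11241956655878675 lat 0.003581288894226435 z -0.02458665168146079 angle 12.33659282298303
end fwd 0.13456501235776225 lat 0.005349122540779577 z -0.0330768992523095 angle 13.809862696777515
mouth fwd 0.0839427405837268 lat 0.0004970316771897499 z -0.014147305218116024 angle 9.566455226458224
33 85 [0.6468 0.2311 0.1487] [202. 354.] [326. 286.]
33 112 [0.6243 0.2337 0.134 ] [288. 449.] [326. 378.]
33 140 [0.601  0.2363 0.1187] [378. 547.] [327. 471.]
35 85 [0.6486 0.2309 0.1463] [197. 357.] [327. 282.]
35 112 [0.6267 0.2334 0.1308] [282. 452.] [328. 372.]
35 140 [0.6039 0.236  0.1148] [370. 551.] [329. 464.]
```

```bash
python3 - <<'E'
from h import *
from bench import manip
s,t=load("side7"),load("top7")
st=manip.state();R=Rrpy(st["orientation"]); tip=st["ee_pos"]+R.apply([0,0,.017])
print(tip,((proj(s,tip)-(170,210)+.5)*12-.5).round(),((proj(t,tip)-(175,140)+.5)*12-.5).round())
# refine shelf corners view + feature candidates
im=[cv2.resize(d["image"][y:y+60,x:x+65,::-1],None,fx=6,fy=6,interpolation=cv2.INTER_CUBIC) for d,x,y in((s,145,185),(t,170,120))]
def mk(p,c):
    for i,d,o in((im[0],s,(145,185)),(im[1],t,(170,120))):
        q=(proj(d,p)-o+.5)*6-.5; cv2.circle(i,tuple(int(round(v)) for v in q),3,c,-1)
for l in(-.06,.06): mk(W(.063,.275,l),(255,255,0))
mk(tip,(0,255,0))
for r in (0,85,140): 
    a=np.deg2rad(35); mk(W((r*np.cos(a))/1000,.2-(r*np.sin(a))/1000),(255,0,255))
cv2.imwrite("pics/chk7.png",np.hstack(im))
E
```

```text
[0.55251455 0.24319561 0.22141519] [503. 351.] [255. 567.]
```

View pics/chk7.png

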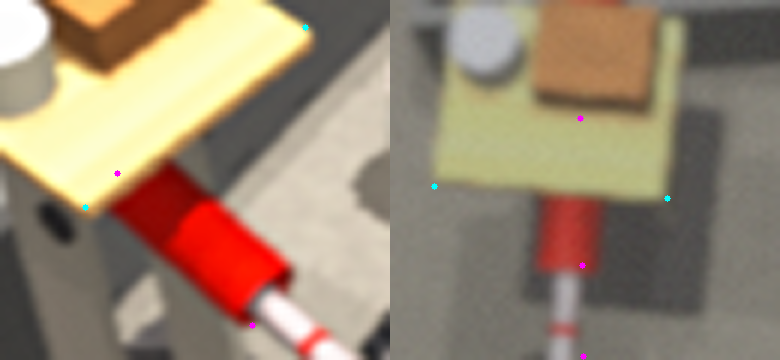

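```bash
python3 - <<'E'
from h import *
s,t=load("side7"),load("top7")
def m(d,roi,f):
    x,y,w,h=roi; im=d["image"].astype(float)[y:y+h,x:x+w]; k=f(im); p=np.argwhere(k)[:,::-1]+[x,y]; return p
red=lambda i:(i[...,0]>90)&(i[...,1]<.45*i[...,0])&(i[...,2]<.45*i[...,0])
rt=m(t,(188,150,25,22),red)
print("top red rows");[print(v,rt[rt[:,1]==v][:,0].min(),rt[rt[:,1]==v][:,0].max(),len(rt[rt[:,1]==v])) for v in np.unique(rt[:,1])]
x,y,w,h=190,164,18,20
g=t["image"][y:y+h,x:x+w].astype(int)
for r in range(h): print(y+r,g[r,:,2].tolist())
E
```

```text
top red rows
153 197 201 5
154 196 204 9
155 196 204 9
156 196 204 9
157 196 203 8
158 195 204 10
159 195 203 9
160 195 203 9
161 195 203 9
162 195 203 9
163 195 203 9
164 195 203 7
164 [107, 101, 88, 73, 68, 57, 57, 64, 74, 77, 73, 56, 51, 46, 53, 66, 69, 70]
165 [104, 96, 89, 78, 71, 68, 71, 86, 111, 115, 106, 84, 64, 59, 63, 69, 66, 70]
166 [102, 93, 89, 74, 71, 74, 83, 110, 140, 151, 135, 105, 74, 69, 71, 67, 70, 71]
167 [101, 94, 84, 76, 76, 77, 88, 124, 157, 168, 153, 117, 84, 71, 76, 69, 67, 68]
168 [101, 93, 80, 76, 76, 75, 89, 124, 158, 173, 155, 117, 83, 72, 74, 69, 68, 72]
169 [103, 96, 83, 80, 75, 77, 89, 124, 160, 169, 152, 113, 80, 72, 72, 71, 70, 69]
170 [105, 103, 96, 89, 88, 90, 96, 128, 159, 167, 147, 113, 86, 79, 76, 77, 77, 77]
171 [107, 107, 102, 105, 100, 101, 106, 133, 159, 168, 143, 114, 102, 92, 90, 88, 95, 89]
172 [104, 107, 104, 108, 106, 106, 110, 136, 160, 160, 139, 117, 108, 104, 103, 105, 104, 103]
173 [106, 105, 106, 108, 105, 105, 104, 122, 143, 143, 122, 105, 103, 107, 107, 108, 110, 107]
174 [105, 106, 105, 108, 107, 101, 94, 95, 105, 105, 95, 93, 101, 107, 106, 106, 109, 106]
175 [105, 107, 106, 109, 107, 104, 97, 104, 113, 103, 89, 88, 99, 107, 106, 107, 107, 107]
176 [106, 106, 106, 108, 107, 107, 115, 136, 151, 142, 111, 97, 104, 106, 106, 103, 109, 107]
177 [105, 108, 105, 107, 105, 106, 123, 154, 169, 157, 121, 104, 102, 106, 106, 107, 107, 106]
178 [106, 107, 104, 102, 97, 106, 127, 161, 172, 160, 125, 107, 105, 105, 108, 104, 106, 106]
179 [105, 103, 92, 90, 84, 93, 127, 160, 173, 157, 125, 108, 103, 107, 105, 104, 106, 107]
180 [101, 93, 78, 74, 72, 87, 123, 156, 171, 151, 123, 106, 104, 106, 105, 107, 108, 107]
181 [93, 87, 75, 71, 68, 81, 117, 148, 160, 142, 112, 96, 99, 103, 105, 111, 108, 105]
182 [82, 77, 74, 70, 69, 76, 96, 118, 132, 120, 95, 85, 90, 98, 106, 107, 108, 107]
183 [78, 82, 80, 73, 72, 69, 78, 91, 93, 89, 76, 74, 78, 82, 93, 104, 108, 114]
```

```bash
cat > bit.py <<'E'
from h import *
def edgemid(prof):
    # midpoint of half-max crossings
    b=np.r_[prof[:3],prof[-3:]].mean(); p=prof-b; k=np.argmax(p); hm=p[k]/2
    i=k
    while p[i]>hm: i-=1
    l=i+(hm-p[i])/(p[i+1]-p[i])
    i=k
    while p[i]>hm: i+=1
    r=i-(hm-p[i])/(p[i-1]-p[i])
    return (l+r)/2,r-l
E
python3 - <<'E'
from bit import *
s,t=load("side7"),load("top7")
# top: per row
pts=[]
for v in [166,167,168,169,170,171,172,177,178,179,180,181]:
    c,w=edgemid(t["image"][v,192:206,2].astype(float)); pts.append((c+192,v))
pts=np.array(pts); f=np.polyfit(pts[:,1],pts[:,0],1); print("top fit",f,np.abs(np.polyval(f,pts[:,1])-pts[:,0]).max())
# side: scan perpendicular to approx dir
gs=cv2.GaussianBlur(s["image"],(0,0),.5)[:,:,2].astype(np.float32)
a=np.array([190.,233.]);b=np.array([203.5,248.5]);u=(b-a)/np.linalg.norm(b-a);n=np.array([-u[1],u[0]])
sp=[]
for k in np.arange(1,20,1.):
    c=a+u*k; q=np.arange(-7,7.01,.25); L=np.array([c+n*x for x in q],np.float32)
    pr=cv2.remap(gs,L[:,0].reshape(-1,1),L[:,1].reshape(-1,1),cv2.INTER_LINEAR)[:,0]
    print(round(k),pr[::4].round().astype(int).tolist())
E
```

```text
top fit [-7.92177387e-02  2.12172025e+02] 0.1457804971587109
1 [183, 174, 152, 121, 92, 74, 108, 173, 214, 216, 182, 133, 80, 49, 57]
2 [177, 174, 170, 160, 141, 130, 149, 205, 238, 233, 198, 147, 101, 95, 108]
3 [174, 172, 174, 175, 167, 161, 184, 227, 246, 237, 204, 149, 127, 136, 154]
4 [173, 171, 173, 173, 171, 175, 202, 237, 247, 238, 202, 153, 137, 158, 167]
5 [172, 170, 170, 171, 171, 181, 211, 239, 246, 236, 196, 151, 140, 161, 172]
6 [171, 169, 170, 171, 171, 183, 216, 242, 247, 232, 191, 144, 143, 163, 174]
7 [171, 170, 171, 171, 172, 185, 220, 243, 247, 229, 185, 144, 146, 165, 172]
8 [171, 171, 171, 171, 171, 184, 218, 240, 239, 218, 176, 143, 150, 166, 171]
9 [171, 171, 171, 170, 167, 167, 184, 200, 198, 177, 145, 136, 153, 167, 170]
10 [171, 172, 171, 168, 157, 134, 122, 130, 123, 106, 103, 119, 157, 170, 170]
11 [169, 171, 172, 166, 150, 117, 119, 123, 116, 92, 74, 118, 158, 173, 169]
12 [168, 170, 171, 167, 154, 158, 180, 204, 184, 139, 110, 124, 163, 175, 166]
13 [169, 170, 170, 168, 171, 199, 233, 240, 225, 185, 137, 141, 166, 175, 162]
14 [169, 170, 169, 170, 184, 216, 242, 246, 232, 191, 149, 148, 168, 172, 159]
15 [159, 159, 162, 169, 188, 223, 242, 244, 231, 186, 149, 150, 169, 171, 154]
16 [120, 125, 134, 155, 187, 226, 242, 243, 225, 181, 143, 152, 168, 170, 146]
17 [78, 77, 92, 131, 185, 228, 245, 243, 220, 176, 142, 152, 168, 163, 138]
18 [58, 52, 65, 113, 183, 228, 243, 237, 215, 166, 142, 151, 166, 157, 130]
19 [66, 52, 58, 109, 168, 215, 219, 211, 186, 151, 139, 155, 163, 151, 118]
```

```bash
python3 - <<'E'
from bit import *
s,t=load("side7"),load("top7")
a=np.array([190.,233.]);b=np.array([203.5,248.5]);u=(b-a)/np.linalg.norm(b-a);n=np.array([-u[1],u[0]])
def S(k,q): return a+u*k+n*q
p1=S(5,1.67);p2=S(16,.37)
f=[-7.92177387e-02,2.12172025e+02]
o1,r1=ray(s,*p1);_,r2=ray(s,*p2);n1=np.cross(r1,r2);n1/=np.linalg.norm(n1)
o3,r3=ray(t,np.polyval(f,166),166);_,r4=ray(t,np.polyval(f,181),181);n2=np.cross(r3,r4);n2/=np.linalg.norm(n2)
D=np.cross(n1,n2);D/=np.linalg.norm(D)
if D[0]<0:D=-D
P0=np.linalg.lstsq(np.array([n1,n2,D]),np.array([n1@o1,n2@o3,D@np.array([.61,.24,.16])]),rcond=None)[0]
print("dir",D,"yaw",np.degrees(np.arctan2(D[1],D[0])),"elev",np.degrees(np.arcsin(D[2])),"P0",P0)
def pt(d,px):
    o,r=ray(d,*px); A=np.c_[D,-r]; x=np.linalg.lstsq(A,o-P0,rcond=None)[0]; return P0+D*x[0]
print("bandS",pt(s,S(10.5,1)),"bandT",pt(t,(np.polyval(f,174.6),174.6)))
print("endS",pt(s,S(19.2,0)),"endT",pt(t,(np.polyval(f,182.3),182.3)),"mouthT",pt(t,(np.polyval(f,164.8),164.8)))
for q in [.0,1.]:
    pass
k=(.2-P0[2])/D[2]; print("at z .2 (bit line)",P0+D*k)
E
```

```text
dir [ 0.95450155 -0.14668754  0.25963349] yaw -8.73684693103931 elev 15.048315821275569 P0 [0.6062122  0.2397812  0.17380164]
bandS [0.60592606 0.23982518 0.17372381] bandT [0.60320054 0.24024403 0.17298244]
endS [0.58474258 0.24308065 0.1679617 ] endT [0.57902792 0.24395888 0.16640726] mouthT [0.63390851 0.23552484 0.1813353 ]
at z .2 (bit line) [0.70252633 0.22497967 0.2       ]
```

```bash
python3 - <<'E'
from h import *
s=load("side7")
R=lean(35)
for n,e,sc,o,seen in(("s2",[.5898,.2352,.3151],5,(130,130),0),("s3",[.6273,.2329,.275],5,(130,130),0),("s4",[.6251,.2342,.2316],5,(130,130),0),("s5",[.6242,.2343,.1785],5,(130,130),0),("s7",[.5408,.2446,.2370],12,(170,210),0)):
    for k in(.017,.03): print(n,k,((proj(s,np.array(e)+R.apply([0,0,k]))-o+.5)*sc-.5).round())
E
```

```text
s2 0.017 [319. 378.]
s2 0.03 [310. 387.]
s3 0.017 [268. 404.]
s3 0.03 [260. 412.]
s4 0.017 [282. 469.]
s4 0.03 [274. 476.]
s5 0.017 [298. 540.]
s5 0.03 [290. 547.]
s7 0.017 [510. 351.]
s7 0.03 [486. 368.]
```

```bash
python3 - <<'E'
from h import *
from bench import manip
d=manip.read_camera("side"); np.savez("side8.npz",**d); crop(d,150,150,130,100,6,"s8.png")
s=manip.state(); print(s["ee_pos"],s["orientation"],s["time_s"])
E
```

```text
[0.54315817 0.24395389 0.23449612] [ 2.53165001e+00 -1.17341782e-03  1.45550645e+00] 4.8167
```

View pics/s8.png

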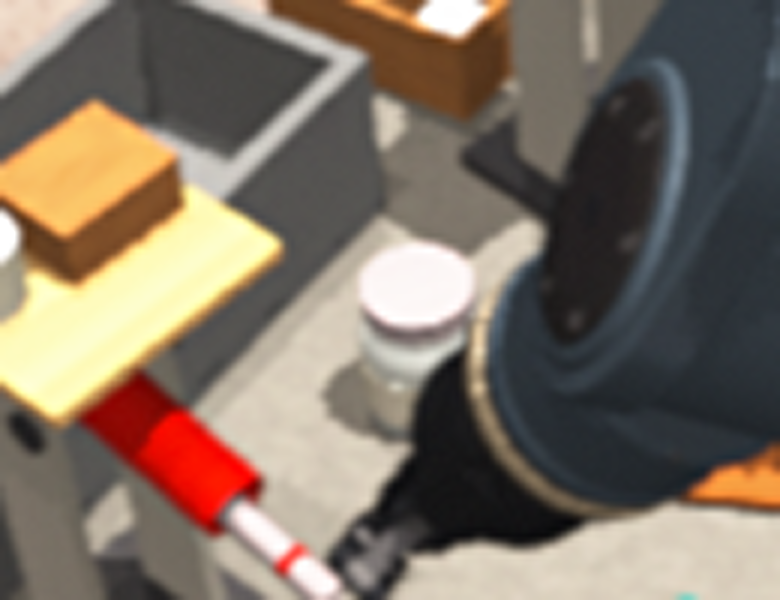

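```bash
python3 - <<'E'
from h import *
s,t=load("side7"),load("top7")
for psi in(-6.5,-9):
  for ang in(10,15,20,25):
    a=np.deg2rad(ang);p=np.deg2rad(psi)
    P=[W(r*np.cos(a),.2-r*np.sin(a),0,p) for r in(0,.085,.14)]
    A=[((proj(s,q)-(145,185)+.5)*6-.5).round() for q in P]; B=[((proj(t,q)-(170,120)+.5)*6-.5+(390,0)).round() for q in P]
    d=A[2]-A[0]; print(psi,ang,"slope",round(d[1]/d[0],3),A,B)
E
```

```text
-6.5 10 slope 0.772 [array([117., 173.]), array([266., 288.]), array([367., 366.])] [array([580., 118.]), array([571., 274.]), array([566., 375.])]
-6.5 15 slope 0.839 [array([117., 173.]), array([266., 298.]), array([365., 381.])] [array([580., 118.]), array([573., 274.]), array([569., 375.])]
-6.5 20 slope 0.906 [array([117., 173.]), array([264., 306.]), array([361., 394.])] [array([580., 118.]), array([575., 274.]), array([573., 373.])]
-6.5 25 slope 0.975 [array([117., 173.]), array([261., 313.]), array([356., 406.])] [array([580., 118.]), array([577., 272.]), array([576., 369.])]
-9 10 slope 0.842 [array([117., 173.]), array([260., 294.]), array([357., 375.])] [array([580., 118.]), array([565., 274.]), array([555., 374.])]
-9 15 slope 0.912 [array([117., 173.]), array([260., 303.]), array([355., 390.])] [array([580., 118.]), array([567., 274.]), array([558., 374.])]
-9 20 slope 0.979 [array([117., 173.]), array([258., 311.]), array([352., 403.])] [array([580., 118.]), array([569., 273.]), array([562., 372.])]
-9 25 slope 1.052 [array([117., 173.]), array([256., 318.]), array([346., 414.])] [array([580., 118.]), array([571., 271.]), array([566., 368.])]
```

```bash
python3 - <<'E'
from h import *
from bench import manip
s=manip.state()
R=lean(20,np.deg2rad(-8.7)); G=np.array([.607,.2397,.168])
seq(s["ee_pos"],Rrpy(s["orientation"]),[(G-R.apply([0,0,.075]),R),(G,R)])
E
```

```text
[0.261, -0.018, 0.032, 0.406, 3.365, 1.866] len 3.9 rot 0.26
[0.0, 0.0, 0.0, -0.0, -0.0, 7.5] len 7.5 rot 0.0
```

Emit:
play_rows(
  increments=[0.09,-0.006,0.01,0.1,1,-0.5,4.5,0.18,-0.012,0.02,0.3,2.2,0.7,4.5,0.26,-0.018,0.032,0.4,3.36,1.87,4.5,0.26,-0.018,0.032,0.4,3.36,1.87,4.5,0.26,-0.018,0.032,0.4,3.36,1.87,4.5],
)

```text
time_s: 5.23
ee_pos: [0.5833, 0.2424, 0.2357]
orientation: [2.795, 0.002, 1.416]
contact_force: [-0.8, 0.1, 0.1]
finger_gap: 0.0449
```

```bash
python3 - <<'E'
from h import *
from bench import manip
d=manip.read_camera("side"); np.savez("side9.npz",**d); crop(d,150,150,110,110,5,"s9.png")
s=manip.state(); print(s["ee_pos"],s["qpos"].round(2))
R=lean(20,np.deg2rad(-8.7)); G=np.array([.607,.2397,.168])
seq(s["ee_pos"],Rrpy(s["orientation"]),[(G,R)])
E
```

```text
[0.58209488 0.24251266 0.2358727 ] [ 0.49  0.24 -0.09  0.96 -0.21  0.62]
[-0.001, 0.003, -0.001, 0.119, 0.042, 7.234] len 7.2 rot 0.0
```

View pics/s9.png

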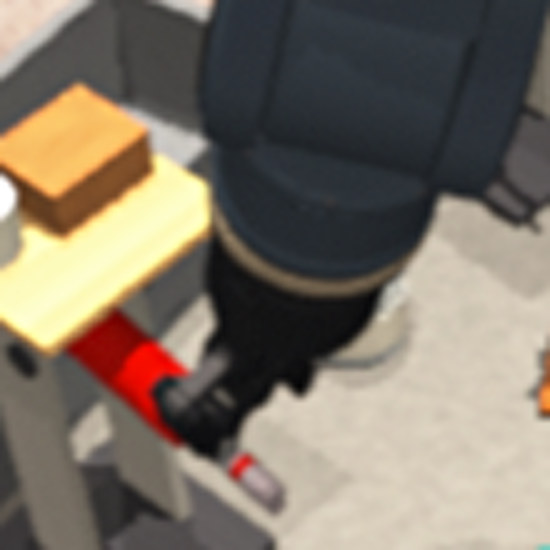

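Emit:
play_rows(
  increments=[0,0,0,0,0,1.5,4.5,0,0,0,0.1,0,3,4.5,0,0,0,0.1,0,4.5,4.5,0,0,0,0.1,0,6,4.5,0,0,0,0.1,0,7.2,4.5],
)

```text
time_s: 5.7
ee_pos: [0.6048, 0.2401, 0.1683]
orientation: [2.793, 0.002, 1.419]
contact_force: [0.6, -0.0, 0.5]
finger_gap: 0.0455
```

```bash
python3 - <<'E'
from h import *
from bench import manip
d=manip.read_camera("side"); np.savez("side10.npz",**d); crop(d,150,180,100,90,6,"s10.png")
d=manip.read_camera("top"); np.savez("top10.npz",**d); crop(d,150,110,100,100,5,"t10.png")
s=manip.state(); print(s["ee_pos"],s["contact_force"])
E
```

```text
[0.604204   0.23970814 0.16734292] [-0.12228576  0.35797464  0.97699778]
```

View pics/s10.png

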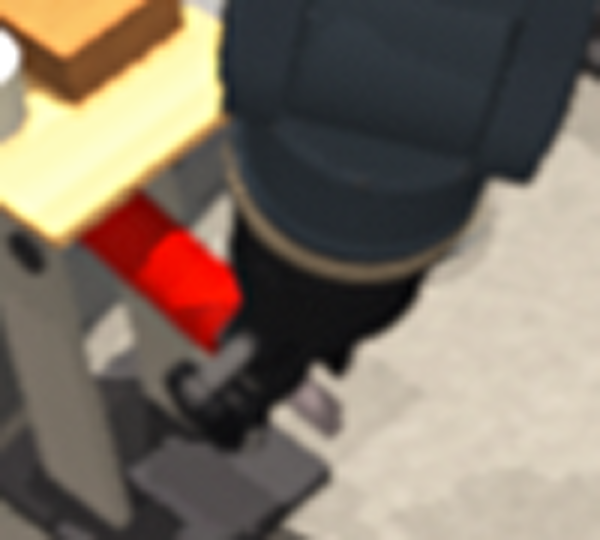

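View pics/t10.png

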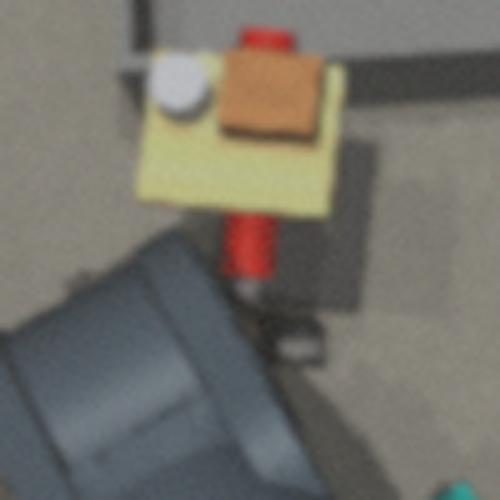

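Emit:
play_rows(
  increments=[0,0,0,0,0,0,0.5,0,0,0,0,0,0,0.5,0,0,0,0,0,0,0.5,0,0,0,0,0,0,0.5,0,0,0,0,0,0,0.5],
)

```text
time_s: 6.22
ee_pos: [0.6056, 0.2401, 0.17]
orientation: [2.793, 0.002, 1.418]
contact_force: [-1.4, -4.2, 1.5]
finger_gap: 0.0116
```

Emit:
play_rows(
  increments=[0,0,0,0,0,0,0.5,0,0,0,0,0,0,0.5,0,0,0,0,0,0,0.5,0,0,0,0,0,0,0.5,0,0,0,0,0,0,0.5],
)

```text
time_s: 6.63
ee_pos: [0.6057, 0.2401, 0.1697]
orientation: [2.793, 0.002, 1.418]
contact_force: [-1.2, -5.0, 3.2]
finger_gap: 0.0118
```

```bash
python3 - <<'E'
from h import *
from bench import manip
d=manip.read_camera("side"); np.savez("side11.npz",**d); crop(d,150,190,80,70,9,"s11.png")
s=manip.state(); print(s["ee_pos"],s["contact_force"],s["finger_gap"])
E
```

```text
[0.60569758 0.24004809 0.16969805] [-2.24579703 -4.92298209  2.53044381] 0.01182309229131909
```

View pics/s11.png

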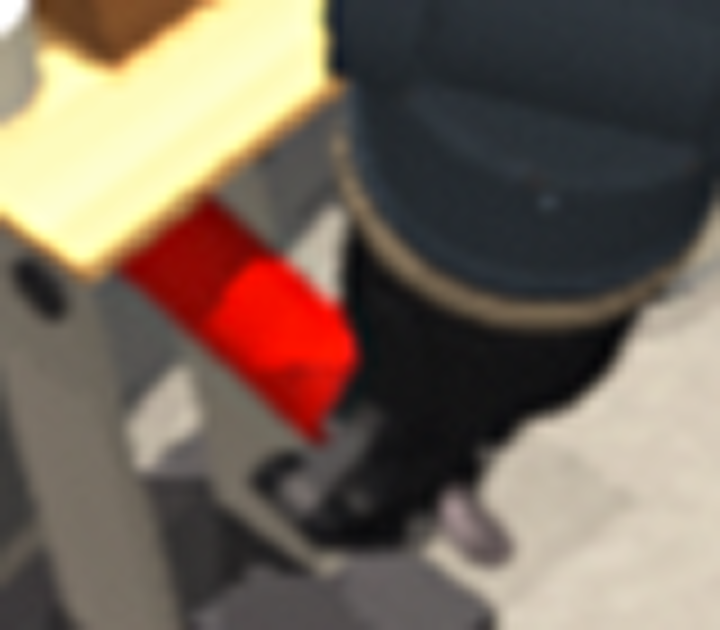

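Emit:
play_rows(
  increments=[0,0,0,0,0.02,-0.2,0.5,0,0,0,0,0.04,-0.4,0.5,0,0,0,0,0.06,-0.6,0.5,0,0,0,0,0.08,-0.8,0.5,0,0,0,0,0.08,-0.8,0.5],
)

```text
time_s: 7.1
ee_pos: [0.6036, 0.2411, 0.1775]
orientation: [2.793, 0.001, 1.419]
contact_force: [-0.2, 0.3, -0.4]
finger_gap: 0.0118
```

```bash
python3 - <<'E'
from h import *
from bench import manip
d=manip.read_camera("side"); np.savez("side12.npz",**d); crop(d,150,190,80,70,9,"s12.png")
s=manip.state(); print(s["ee_pos"],s["contact_force"],s["finger_gap"])
E
```

```text
[0.60368358 0.24113773 0.17740966] [-1.00686785 -1.72108091  1.46251348] 0.011993587552057629
```

View pics/s12.png

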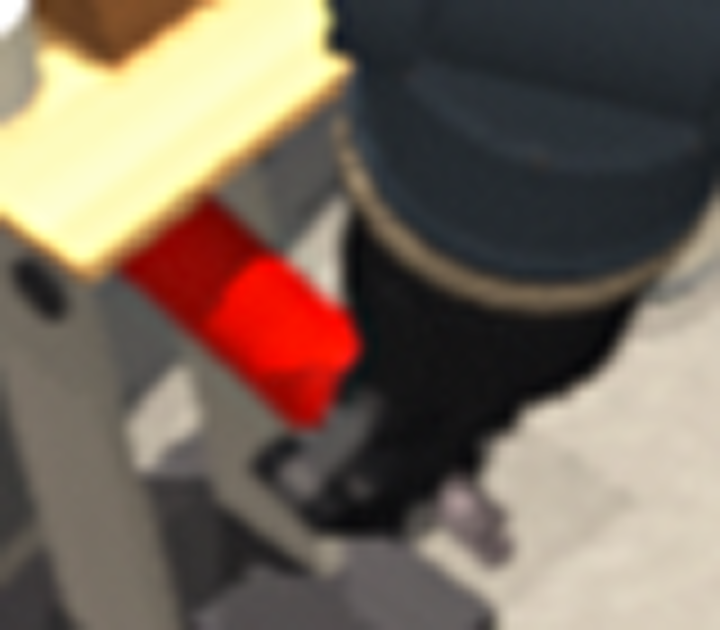

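Emit:
play_rows(
  increments=[0,0,0,0,-0.5,-0.05,0.5,0,0,0,0,-1,-0.1,0.5,0,0,0,0,-1.5,-0.15,0.5,0,0,0,0,-2,-0.2,0.5,0,0,0,0,-2,-0.2,0.5],
)

```text
time_s: 7.57
ee_pos: [0.583, 0.2436, 0.1714]
orientation: [2.795, 0.002, 1.419]
contact_force: [-0.9, -2.3, -0.7]
finger_gap: 0.0118
```

```bash
python3 - <<'E'
from h import *
from bench import manip
d=manip.read_camera("side"); np.savez("side13.npz",**d); crop(d,150,190,90,70,8,"s13.png")
s=manip.state(); print(s["ee_pos"],s["contact_force"],s["finger_gap"])
E
```

```text
[0.58338134 0.24352585 0.17152327] [-1.31138917 -3.25963054 -0.83167841] 0.012052421650189644
```

View pics/s13.png

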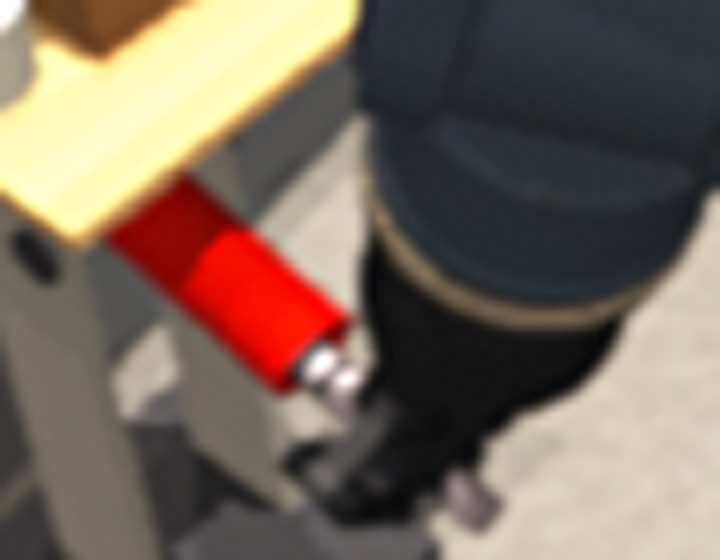

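Emit:
play_rows(
  increments=[0,0,0,0,-0.8,-0.08,0.5,0,0,0,0,-1.6,-0.16,0.5,0,0,0,0,-2.4,-0.25,0.5,0,0,0,0,-3.2,-0.33,0.5,0,0,0,0,-4,-0.42,0.5],
)

```text
time_s: 8.03
ee_pos: [0.5448, 0.2498, 0.1621]
orientation: [2.794, 0.001, 1.419]
contact_force: [0.3, 0.5, -1.5]
finger_gap: 0.012
```

```bash
python3 - <<'E'
from h import *
from bench import manip
d=manip.read_camera("side"); np.savez("side14.npz",**d); crop(d,150,190,90,70,8,"s14.png")
s=manip.state(); print(s["ee_pos"],s["contact_force"],s["finger_gap"])
E
```

```text
[0.54355245 0.24983975 0.16162526] [ 1.00109677  1.69858835 -2.52407091] 0.011834995859655051
```

View pics/s14.png

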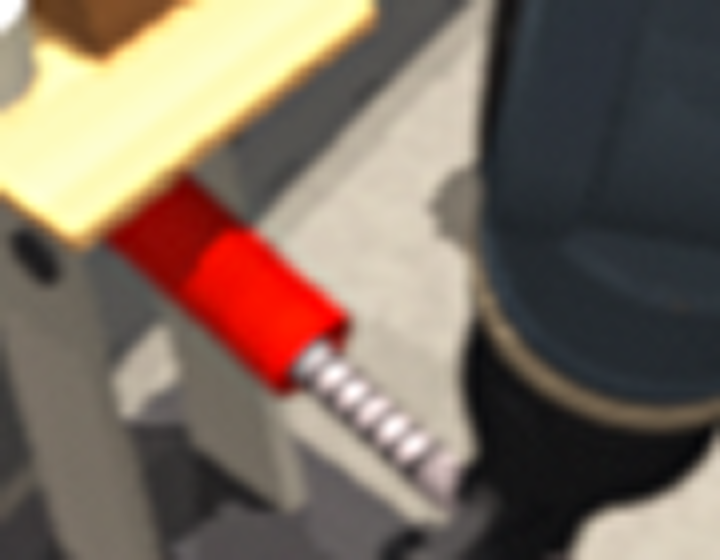

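Fluted part is coming out cleanly. Draw on 5 cm more.

Emit:
play_rows(
  increments=[0,0,0,0,-1,-0.1,0.5,0,0,0,0,-2,-0.2,0.5,0,0,0,0,-3,-0.3,0.5,0,0,0,0,-4,-0.42,0.5,0,0,0,0,-5,-0.52,0.5],
)

```text
time_s: 8.5
ee_pos: [0.4965, 0.257, 0.1499]
orientation: [2.794, 0.001, 1.419]
contact_force: [-0.6, -0.6, -1.5]
finger_gap: 0.0119
```

```bash
python3 - <<'E'
from h import *
from bench import manip
d=manip.read_camera("side"); np.savez("side15.npz",**d); crop(d,150,190,110,90,7,"s15.png")
d=manip.read_camera("top"); np.savez("top15.npz",**d); crop(d,150,120,100,100,6,"t15.png")
s=manip.state(); print(s["ee_pos"],s["orientation"],s["contact_force"],s["finger_gap"],s["time_s"])
E
```

```text
[0.49587646 0.25704806 0.14967617] [2.79451568e+00 2.02254630e-03 1.41978235e+00] [ 0.23091724  0.60248975 -1.18360364] 0.011934813651642657 8.6
```

View pics/s15.png

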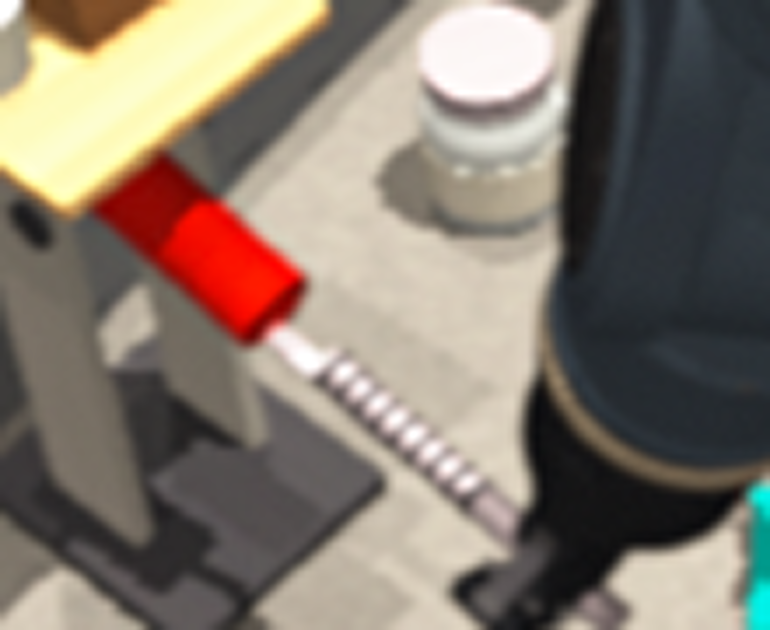

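View pics/t15.png

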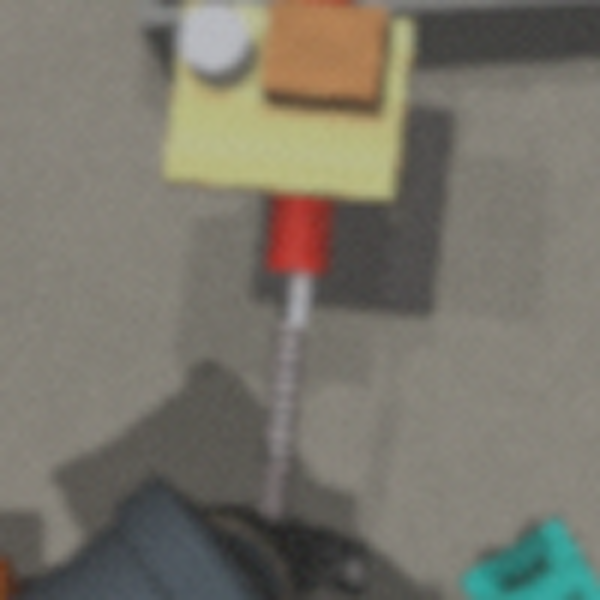

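Emit:
play_rows(
  increments=[0,0,0,0,-1,-0.1,0.5,0,0,0,0,-2,-0.8,0.5,0,0,0,0,-2.2,-2.5,0.5,0,0,0,0,-2.4,-4.2,0.5,0,0,0,0,-2.4,-6,0.5],
)

```text
time_s: 9.02
ee_pos: [0.4536, 0.2634, 0.1988]
orientation: [2.794, 0.002, 1.419]
contact_force: [0.9, 0.3, -1.2]
finger_gap: 0.0118
```

```bash
python3 - <<'E'
from h import *
from bench import manip
d=manip.read_camera("side"); np.savez("side16.npz",**d); crop(d,150,170,120,100,6,"s16.png")
d=manip.read_camera("top"); np.savez("top16.npz",**d); crop(d,150,120,100,100,6,"t16.png")
s=manip.state(); print(s["ee_pos"],s["orientation"],s["contact_force"],s["finger_gap"],s["time_s"])
E
```

```text
[0.45493937 0.26449162 0.20118681] [ 2.79103154e+00 -1.40525882e-03  1.41929075e+00] [ 0.57404445  0.08269725 -1.85089539] 0.012316485933185071 9.1167
```

View pics/s16.png

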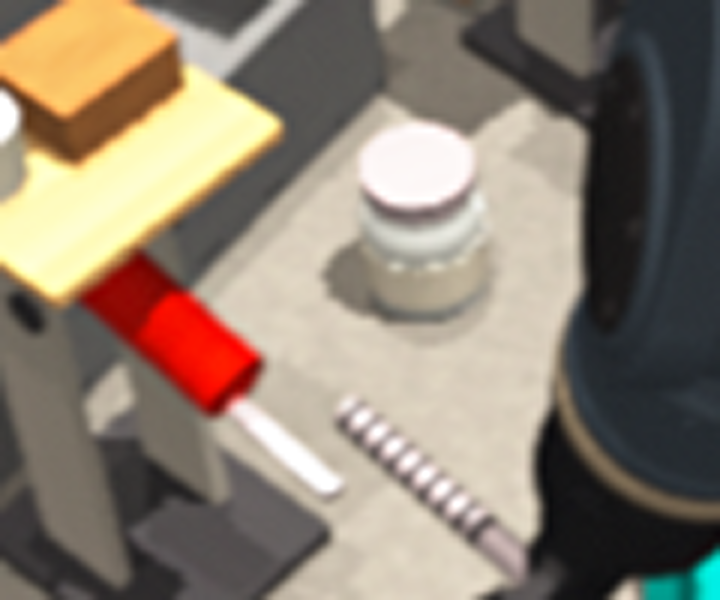

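View pics/t16.png

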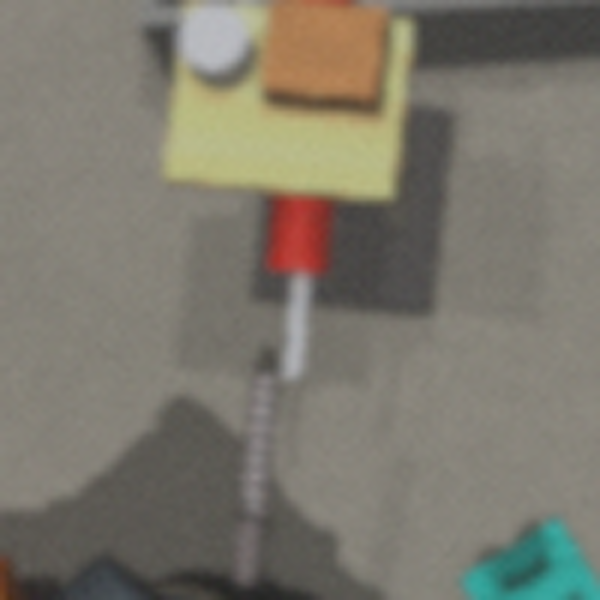

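```bash
cat > mb.py <<'E'
from h import *
def meas(s,t,a,so,b,to,k=6):
    f=lambda p,o:((p[0]+.5)/k-.5+o[0],(p[1]+.5)/k-.5+o[1])
    return tri(s,f(a,so),t,f(b,to))
E
python3 - <<'E'
from mb import *
from bench import manip
s,t=load("side16"),load("top16")
st=manip.state();R=Rrpy(st["orientation"])
so,to=(150,170),(150,120)
e,r=meas(s,t,(352,415),so,(265,362),to); print("end",e,r,"in tool",R.inv().apply(e-st["ee_pos"]))
# line planes
f=lambda p,o:((p[0]+.5)/6-.5+o[0],(p[1]+.5)/6-.5+o[1])
o1,r1=ray(s,*f((360,420),so));_,r2=ray(s,*f((500,545),so));n1=np.cross(r1,r2)
o3,r3=ray(t,*f((264,375),to));_,r4=ray(t,*f((249,570),to));n2=np.cross(r3,r4)
D=np.cross(n1,n2);D/=np.linalg.norm(D);D*=np.sign(D[0]);print("D",D,np.degrees(np.arctan2(D[1],D[0])),np.degrees(np.arcsin(D[2])),"tool",R.inv().apply(D))
print((e-st["ee_pos"])/np.linalg.norm(e-st["ee_pos"]))
E
```

```text
end [0.56888515 0.24621112 0.21769007] 0.015109988312974162 in tool [-0.00085045  0.11404901  0.02413039]
D [ 0.95461477 -0.14494149  0.26019723] -8.633418433677031 15.081765311919693 tool [0.00116126 0.99618797 0.08722485]
[ 0.97743012 -0.15681062  0.14156549]
```

```bash
python3 - <<'E'
from mb import *
from bench import manip
for n in("side","top"): 
    d=manip.read_camera(n); np.savez(n+"17.npz",**d)
st=manip.state();R=Rrpy(st["orientation"]);print(st["ee_pos"],st["time_s"])
s,t=load("side17"),load("top17")
crop(s,200,230,50,50,12,"s17.png");crop(t,180,170,50,50,12,"t17.png")
# predicted axis with D=(0,.996,.087), passing TCP
im={}
for n,d,o in(("s17",s,(200,230)),("t17",t,(180,170))):
    i=cv2.imread(f"pics/{n}.png")
    for k in range(-3,13):
        p=st["ee_pos"]+R.apply([0,.01*k*.996,.01*k*.087]); q=(proj(d,p)-o+.5)*12-.5
        cv2.circle(i,tuple(int(round(v)) for v in q),3,(255,0,255) if k!=10 else (0,255,0),-1)
    im[n]=i
j=np.hstack([im["s17"],im["t17"]])[:, :]; cv2.imwrite("pics/c17.png",cv2.resize(j,(800,400)))
E
```

```text
[0.45483349 0.26371621 0.19856436] 9.2167
```

View pics/c17.png

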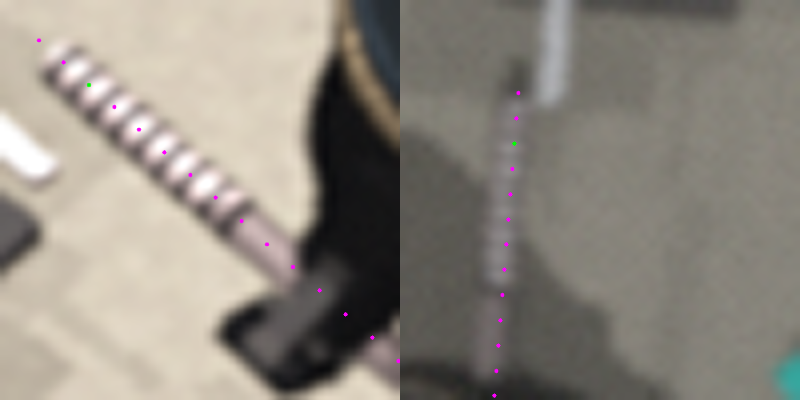

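```bash
python3 - <<'E'
from mb import *
from bench import manip
st=manip.state();R0=Rrpy(st["orientation"])
psi=np.deg2rad(23.3); R1=lean(5,psi); X=np.array([np.cos(psi),np.sin(psi),0])
seat=np.array([.5415,-.029,.07]); P=seat-.044*X
mid=(st["ee_pos"]+P+[0,0,.12])/2; mid[2]=.21
Rm=lean(12.5,np.deg2rad(7.3))
seq(st["ee_pos"],R0,[(mid,Rm),(P+[0,0,.12],R1),(P+[0,0,.03],R1)])
print(P)
t=load("top0");s=load("side0")
E
```

```text
[0.129, 0.079, -0.268, -14.979, 4.738, 0.518] len 15.7 rot 0.31
[0.13, 0.043, -0.276, -15.674, -0.117, 2.023] len 15.8 rot 0.31
[0.0, 0.0, 0.0, -0.0, -0.784, 8.966] len 9.0 rot 0.0
[ 0.50108836 -0.046404    0.07      ]
```

Emit:
play_rows(
  increments=[0.025,0.016,-0.054,-3,0.95,0.1,0.5,0.05,0.032,-0.108,-6,1.9,0.2,0.5,0.077,0.048,-0.162,-9,2.85,0.3,0.5,0.104,0.064,-0.216,-12,3.8,0.4,0.5,0.13,0.08,-0.27,-15,4.75,0.5,0.5],
)

```text
time_s: 9.63
ee_pos: [0.4776, 0.1066, 0.2094]
orientation: [2.926, -0.001, 1.703]
contact_force: [0.9, 0.0, -2.0]
finger_gap: 0.0118
```

Emit:
play_rows(
  increments=[0.025,0.01,-0.055,-3.1,0,0.4,0.5,0.05,0.02,-0.11,-6.2,0,0.8,0.5,0.078,0.03,-0.165,-9.4,-0.1,1.2,0.5,0.104,0.035,-0.22,-12.5,-0.1,1.6,0.5,0.13,0.043,-0.276,-15.7,-0.1,2,0.5],
)

```text
time_s: 10.05
ee_pos: [0.5012, -0.0489, 0.1891]
orientation: [3.058, -0.002, 1.981]
contact_force: [1.0, -0.1, -1.2]
finger_gap: 0.0119
```

```bash
python3 - <<'E'
from mb import *
from bench import manip
for n in("side","top"): 
    d=manip.read_camera(n); np.savez(n+"18.npz",**d)
st=manip.state();R=Rrpy(st["orientation"]);print(st["ee_pos"],st["orientation"],st["qpos"].round(2),st["time_s"],st["finger_gap"],st["contact_force"])
s,t=load("side18"),load("top18")
crop(s,225,150,100,95,6,"s18.png");crop(t,240,150,80,80,6,"t18.png")
psi=np.deg2rad(23.3); R1=lean(5,psi); X=np.array([np.cos(psi),np.sin(psi),0])
seat=np.array([.5415,-.029,.07]); P=seat-.044*X
seq(st["ee_pos"],R,[(P+[0,0,.03],R1)])
E
```

```text
[ 0.50175547 -0.05080758  0.18826125] [ 3.05922616e+00 -1.59287077e-03  1.97756420e+00] [-0.13  0.18 -0.23  1.09  0.04 -0.53] 10.15 0.011937123924180873 [ 0.32523589  0.93391419 -1.29454188]
[-0.005, -0.002, -0.0, 0.417, -0.614, 8.806] len 8.8 rot 0.01
```

View pics/s18.png

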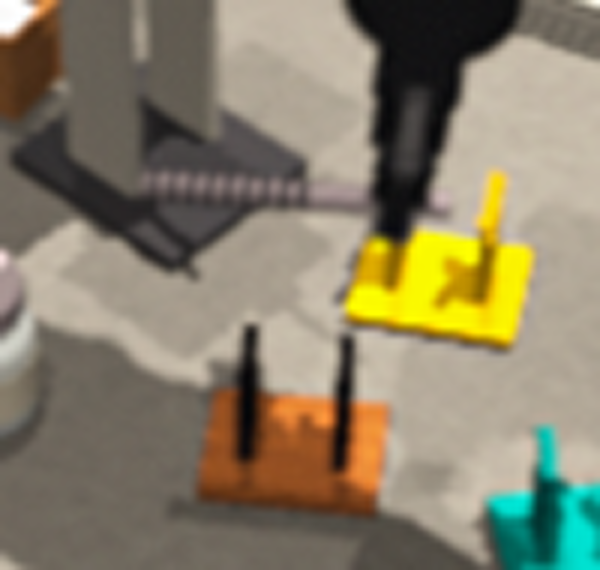

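View pics/t18.png

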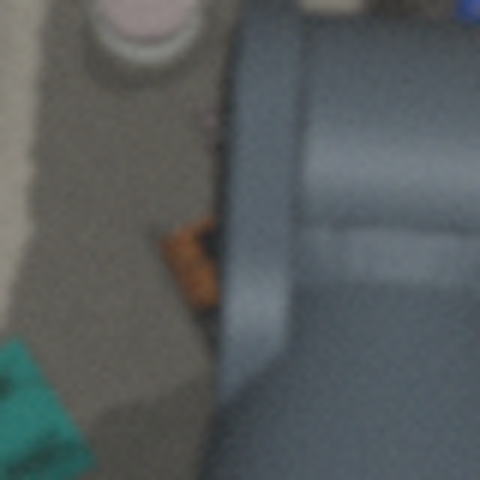

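```bash
python3 - <<'E'
from mb import *
s=load("side18");t=load("top0")
i=cv2.imread("pics/s18.png"); 
def dr(c,psi):
    X=np.array([np.cos(psi),np.sin(psi),0]);Y=np.array([-X[1],X[0],0])
    P=[]
    for a in(-1,1):
        P+= [(c+X*.024*a+Y*.017*b*1+[0,0,.077],(255,0,255)) for b in(-1,1)]
        P+= [(c+X*.045*a+Y*.035*b+[0,0,.01],(255,255,0)) for b in(-1,1)]
        P+= [(c+X*.07*a+[0,0,.07],(0,255,0))]
    return P
for p,col in drop if False else dr(np.array([.5415,-.0278,0]),np.deg2rad(23.3)):
    q=(proj(s,p)-(225,150)+.5)*6-.5; cv2.circle(i,tuple(int(round(v)) for v in q),3,col,-1)
j=cv2.resize(t["image"][170:220,255:305,::-1],None,fx=11.4,fy=11.4,interpolation=cv2.INTER_CUBIC)
for p,col in dr(np.array([.5415,-.0278,0]),np.deg2rad(23.3)):
    q=(proj(t,p)-(255,170)+.5)*11.4-.5; cv2.circle(j,tuple(int(round(v)) for v in q),3,col,-1)
h=min(i.shape[0],j.shape[0]); o=np.hstack([i[:h],j[:h]]); cv2.imwrite("pics/c18.png",cv2.resize(o,None,fx=.68,fy=.68))
E
```

```text
(no output)
```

View pics/c18.png

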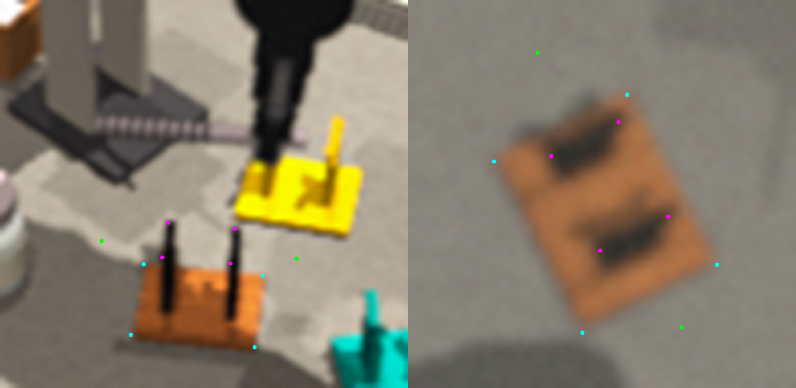

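```bash
python3 - <<'E'
from mb import *
from bench import manip
s=load("side18"); st=manip.state();R=Rrpy(st["orientation"])
i=cv2.resize(s["image"][165:200,240:310,::-1],None,fx=11,fy=11,interpolation=cv2.INTER_CUBIC)
for k in(-28,-20,0,20,40,60,80,100,114):
    p=st["ee_pos"]+R.apply([0,.001*k*.996,.001*k*.087]); q=(proj(s,p)-(240,165)+.5)*11-.5; print(k,q.round(),p.round(4)); cv2.circle(i,tuple(int(round(v)) for v in q),3,(255,0,255),-1)
cv2.imwrite("pics/c18b.png",i)
E
```

```text
-28 [676. 193.] [ 0.476  -0.0619  0.1884]
-20 [643. 190.] [ 0.4834 -0.0587  0.1884]
0 [562. 184.] [ 0.5018 -0.0508  0.1883]
20 [481. 177.] [ 0.5201 -0.0429  0.1882]
40 [401. 171.] [ 0.5385 -0.035   0.1881]
60 [321. 164.] [ 0.5568 -0.0271  0.188 ]
80 [241. 158.] [ 0.5752 -0.0192  0.1879]
100 [161. 151.] [ 0.5936 -0.0113  0.1878]
114 [106. 147.] [ 0.6064 -0.0057  0.1877]
```

View pics/c18b.png

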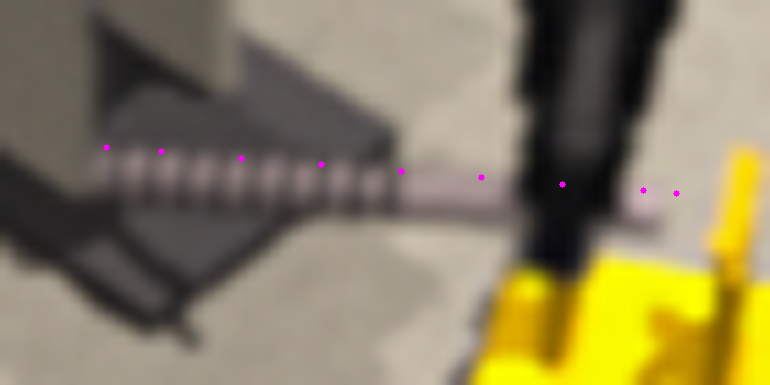

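```bash
cat > pl.py <<'E'
from mb import *
from bench import manip
st=manip.state();R=Rrpy(st["orientation"])
psi=np.deg2rad(23.3); R1=lean(7,psi); X=np.array([np.cos(psi),np.sin(psi),0])
seat=np.array([.5415,-.030,0]); P=seat-.046*X
E
python3 - <<'E'
from pl import *
print(st["ee_pos"])
seq(st["ee_pos"],R,[(P+[0,0,.10],R1),(P+[0,0,.085],R1)])
E
```

```text
[ 0.50175547 -0.05080758  0.18826125]
[-0.04, -0.002, -0.0, 0.325, -0.852, 8.786] len 8.8 rot 0.04
[0.0, 0.0, 0.0, -0.0, -0.183, 1.489] len 1.5 rot 0.0
```

Emit:
play_rows(
  increments=[-0.01,0,0,0.1,-0.2,2,0.5,-0.02,0,0,0.2,-0.4,4,0.5,-0.03,0,0,0.3,-0.6,6,0.5,-0.04,0,0,0.3,-0.8,7.8,0.5,-0.04,0,0,0.3,-0.85,8.8,0.5],
)

```text
time_s: 10.57
ee_pos: [0.4977, -0.0442, 0.0991]
orientation: [3.018, -0.003, 1.979]
contact_force: [-0.2, 0.2, -0.6]
finger_gap: 0.0119
```

```bash
python3 - <<'E'
from pl import *
d=manip.read_camera("side"); np.savez("side19.npz",**d); crop(d,240,180,70,60,11,"s19.png")
st=manip.state();R=Rrpy(st["orientation"])
print(st["ee_pos"],st["contact_force"],st["time_s"])
seq(st["ee_pos"],R,[(P+[0,0,.085],R1),(P+[0,0,.075],R1)])
E
```

```text
[ 0.49722876 -0.04405771  0.09803544] [-1.6909842   1.54314116 -4.44934246] 10.6167
[0.0, -0.004, 0.001, -0.465, -0.137, 1.295] len 1.4 rot 0.0
[0.0, 0.0, 0.0, -0.0, -0.122, 0.993] len 1.0 rot 0.0
```

View pics/s19.png

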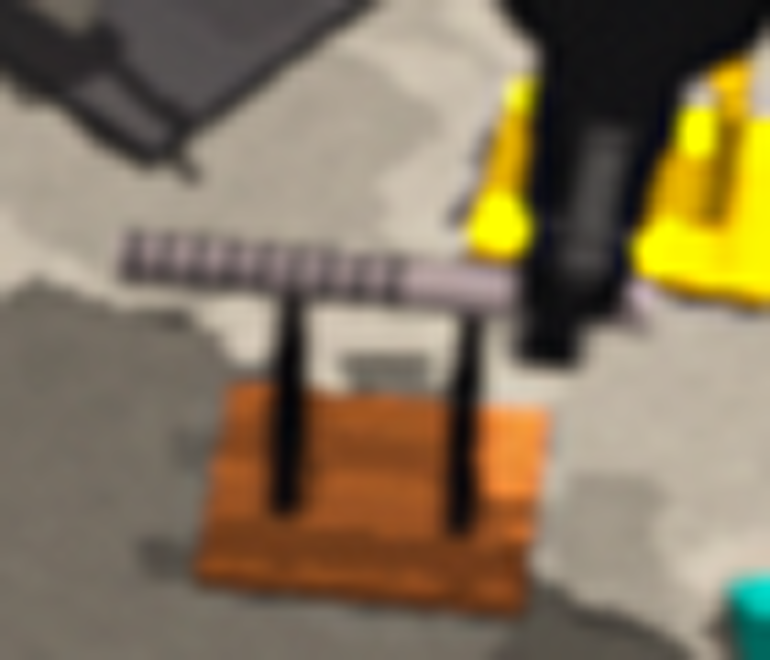

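```bash
python3 - <<'E'
from pl import *
s=load("side19")
i=cv2.imread("pics/s19.png")
def dot(p,c):
    q=(proj(s,p)-(240,180)+.5)*11-.5; cv2.circle(i,tuple(int(round(v)) for v in q),4,c,-1); return q.round()
Y=np.array([-X[1],X[0],0]); c=np.array([.5415,-.0278,0])
for k in(-70,0,70): print("bit pred",dot(st["ee_pos"]+R1.apply([0,.046*np.cos(.122),.046*np.sin(.122)])+X*k/1000,(255,0,255)))
for k in(-24,0,24): print("seat",dot(c+X*k/1000+[0,0,.07],(0,255,0)), "seat at bit height",dot(c+X*k/1000+[0,0,st["ee_pos"][2]],(255,0,0)))
for a in(-1,1):
    for b in(-1,1): dot(c+X*.045*a+Y*.035*b+[0,0,.01],(255,255,0)); dot(c+X*.024*a+Y*.017*b+[0,0,.077],(0,0,255))
cv2.imwrite("pics/c19.png",i)
E
```

```text
bit pred [644. 302.]
bit pred [375. 277.]
bit pred [109. 253.]
seat [461. 351.] seat at bit height [464. 278.]
seat [371. 343.] seat at bit height [372. 270.]
seat [281. 334.] seat at bit height [280. 261.]
```

View pics/c19.png

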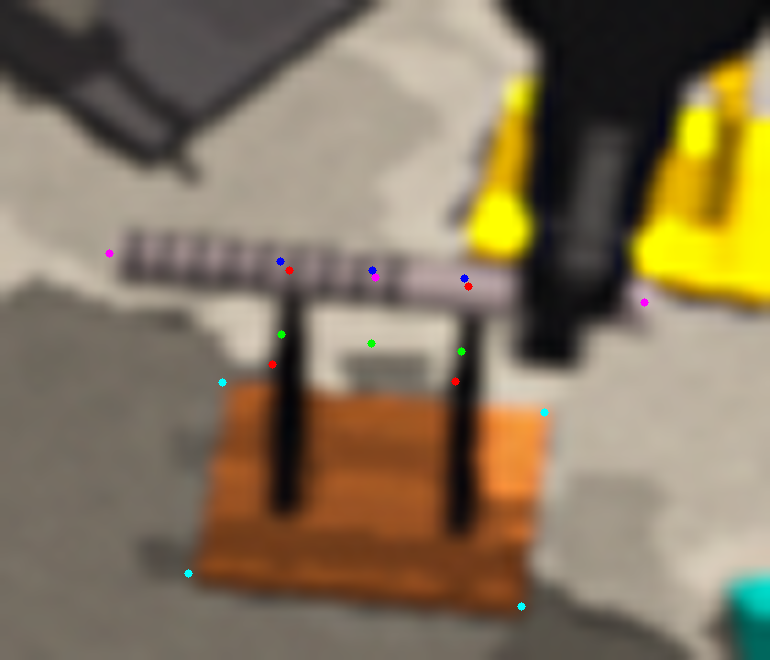

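Emit:
play_rows(
  increments=[0,0,0,0,0,0.3,0.5,0,0,0,-0.1,0,0.6,0.5,0,0,0,-0.2,-0.1,0.9,0.5,0,0,0,-0.2,-0.1,1.2,0.5,0,0,0,-0.2,-0.15,1.4,0.5],
)

```text
time_s: 11.03
ee_pos: [0.501, -0.0463, 0.0879]
orientation: [3.015, -0.001, 1.979]
contact_force: [0.0, -0.0, -2.2]
finger_gap: 0.0117
```

Emit:
play_rows(
  increments=[0,0,0,0,0,0.1,0.5,0,0,0,0,-0.02,0.2,0.5,0,0,0,0,-0.03,0.3,0.5,0,0,0,0,-0.05,0.4,0.5,0,0,0,0,-0.06,0.5,0.5],
)

```text
time_s: 11.45
ee_pos: [0.5008, -0.0463, 0.0828]
orientation: [3.015, -0.001, 1.979]
contact_force: [0.3, 0.2, -1.2]
finger_gap: 0.0119
```

```bash
python3 - <<'E'
from pl import *
d=manip.read_camera("side"); np.savez("side20.npz",**d); crop(d,240,180,70,60,11,"s20.png")
st=manip.state();R=Rrpy(st["orientation"])
print(st["ee_pos"],st["contact_force"],st["torque"],st["time_s"])
E
```

```text
[ 0.50066055 -0.04628395  0.08263116] [ 0.29687327 -0.89119923 -1.24726038] [-0.10224059  0.21378644  0.01501904] 11.5
```

View pics/s20.png

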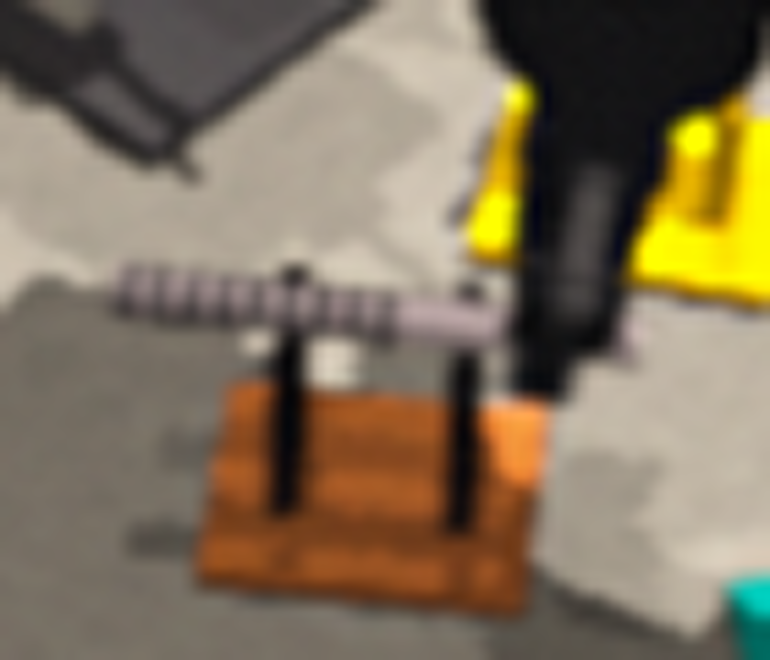

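Emit:
play_rows(
  increments=[0,0,0,0,0,0.12,0.5,0,0,0,0,-0.02,0.24,0.5,0,0,0,0,-0.04,0.36,0.5,0,0,0,0,-0.06,0.48,0.5,0,0,0,0,-0.07,0.6,0.5],
)

```text
time_s: 11.92
ee_pos: [0.5007, -0.0462, 0.0766]
orientation: [3.015, -0.001, 1.979]
contact_force: [0.6, 0.3, -1.1]
finger_gap: 0.0121
```

Emit:
play_rows(
  increments=[0,0,0,0,0,0.04,0.5,0,0,0,0,0,0.08,0.5,0,0,0,0,0,0.12,0.5,0,0,0,0,-0.02,0.16,0.5,0,0,0,0,-0.02,0.2,0.5],
)

```text
time_s: 12.33
ee_pos: [0.5008, -0.0462, 0.0748]
orientation: [3.015, -0.001, 1.979]
contact_force: [0.3, 0.4, -1.7]
finger_gap: 0.0115
```

Emit:
play_rows(
  increments=[0,0,0,0,0,0.04,0.5,0,0,0,0,0,0.08,0.5,0,0,0,0,0,0.12,0.5,0,0,0,0,-0.02,0.16,0.5,0,0,0,0,-0.02,0.2,0.5],
)

```text
time_s: 12.75
ee_pos: [0.5015, -0.0466, 0.0733]
orientation: [3.014, 0.0, 1.979]
contact_force: [0.7, -5.6, 7.6]
finger_gap: 0.0116
```

```bash
python3 - <<'E'
from pl import *
d=manip.read_camera("side"); np.savez("side21.npz",**d); crop(d,240,180,70,60,11,"s21.png")
st=manip.state();R=Rrpy(st["orientation"])
print(st["ee_pos"],st["contact_force"],st["torque"],st["time_s"])
E
```

```text
[ 0.50152093 -0.04662517  0.07323128] [ 0.12504824 -4.16894453  5.55395929] [-0.85107862 -0.15668487 -0.22803193] 12.8
```

View pics/s21.png

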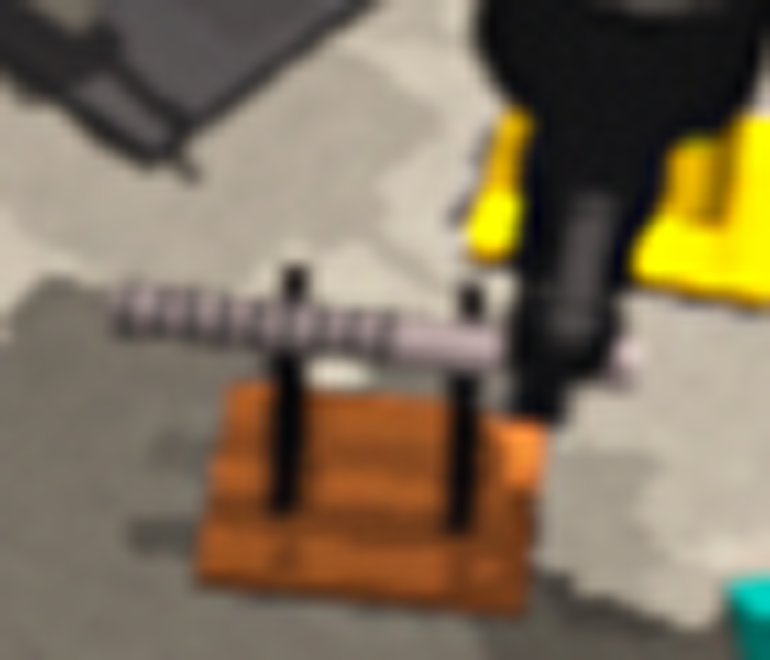

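Emit:
play_rows(
  increments=[0,0,0,-0.05,0,0,0.5,0,0,0,-0.1,0,0,0.5,0,0,0,-0.15,0,0,0.5,0,0,0,-0.2,0,0.05,0.5,0,0,0,-0.2,0,0.1,0.5],
)

```text
time_s: 13.22
ee_pos: [0.5018, -0.0482, 0.0718]
orientation: [3.015, -0.001, 1.979]
contact_force: [-0.2, -4.1, 6.9]
finger_gap: 0.0117
```

Emit:
play_rows(
  increments=[0,0,0,-0.05,0,0,0.5,0,0,0,-0.1,0,0,0.5,0,0,0,-0.15,0,0,0.5,0,0,0,-0.2,0,0.05,0.5,0,0,0,-0.2,0,0.1,0.5],
)

```text
time_s: 13.63
ee_pos: [0.5023, -0.0489, 0.0709]
orientation: [3.015, -0.003, 1.98]
contact_force: [-8.9, 4.1, 16.6]
finger_gap: 0.0118
```

Emit:
play_rows(
  increments=[0,0,0,0.05,0,-0.05,0.5,0,0,0,0.05,0,-0.05,1,0,0,0,0.05,0,-0.05,1.5,0,0,0,0.05,0,-0.05,2.5,0,0,0,0.05,0,-0.05,3.5],
)

```text
time_s: 14.05
ee_pos: [0.5022, -0.0493, 0.071]
orientation: [3.016, -0.001, 1.979]
contact_force: [-0.1, 0.4, 0.2]
finger_gap: 0.0347
```

```bash
python3 - <<'E'
from pl import *
d=manip.read_camera("side"); np.savez("side22.npz",**d); crop(d,240,180,70,60,11,"s22.png")
st=manip.state();R=Rrpy(st["orientation"])
print(st["ee_pos"],st["contact_force"],st["finger_gap"],st["time_s"])
E
```

```text
[ 0.50220222 -0.04931642  0.07104941] [ 0.77907721 -0.0124385  -0.26025781] 0.03517231213345533 14.1
```

View pics/s22.png

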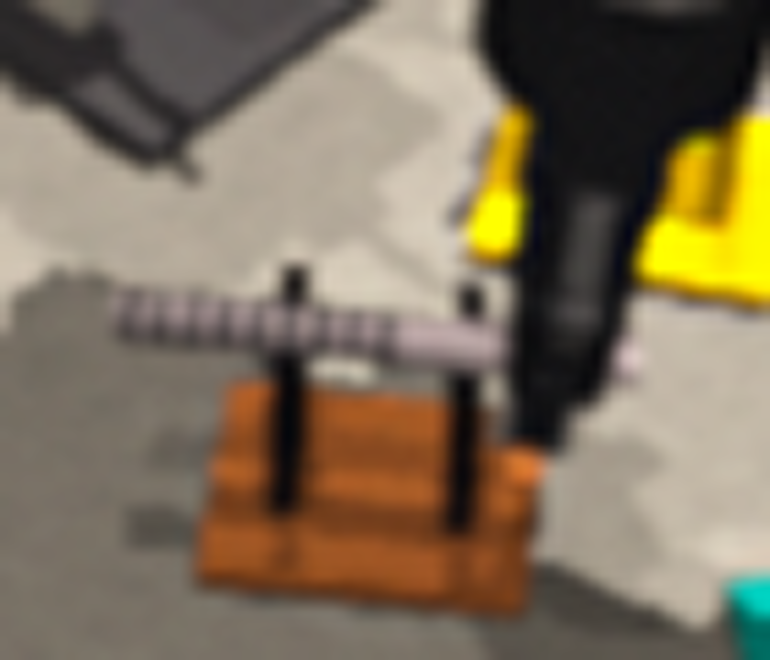

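Released and lying in the notches. Back off straight along the tool, then away.

Emit:
play_rows(
  increments=[0,0,0,0,0,-1,3.5,0,0,0,0,0,-3,3.5,0,0,0,0,0,-6,3.5,0,0,0,0,0,-9,3.5,0,0,0,0,0,-12,3.5],
)

```text
time_s: 14.52
ee_pos: [0.4879, -0.0555, 0.1923]
orientation: [3.016, -0.001, 1.979]
contact_force: [0.3, 0.6, -1.0]
finger_gap: 0.035
```

Emit:
play_rows(
  increments=[0,0,0,0,-3,-2,3.5,0,0,0,0,-6,-3,3.5,0,0,0,0,-9,-4,3.5,0,0,0,0,-11,-4,3.5,0,0,0,0,-11,-4,3.5],
)

```text
time_s: 14.93
ee_pos: [0.3811, -0.1017, 0.217]
orientation: [3.015, -0.0, 1.977]
contact_force: [-0.2, 0.5, 0.3]
finger_gap: 0.0353
```

```bash
python3 - <<'E'
from pl import *
for n in("side","top"): 
    d=manip.read_camera(n); np.savez(n+"23.npz",**d)
print(st["ee_pos"],st["contact_force"],st["time_s"])
s,t=load("side23"),load("top23")
cv2.imwrite("pics/side23.png",s["image"][:,:,::-1])
a=cv2.resize(s["image"][180:240,240:310,::-1],(770,660),interpolation=cv2.INTER_CUBIC);b=cv2.resize(t["image"][165:225,245:315,::-1],(770,660),interpolation=cv2.INTER_CUBIC)
cv2.imwrite("pics/c23.png",cv2.resize(np.hstack([a,b]),None,fx=.5,fy=.5))
E
```

```text
[ 0.38107325 -0.10166829  0.21702285] [-0.18427467  0.54734507  0.33220578] 14.9333
```

View pics/c23.png

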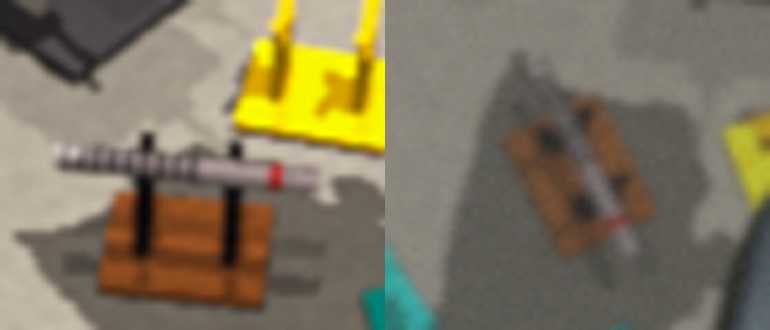

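View pics/side23.png

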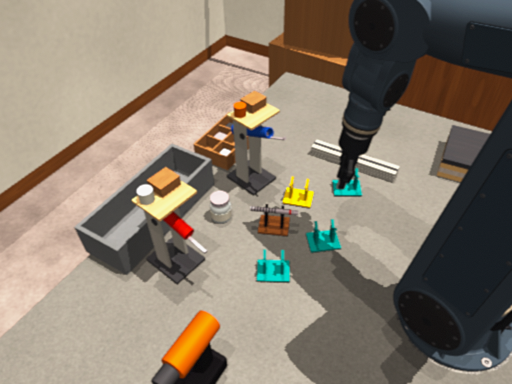

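```bash
python3 - <<'E'
from bench import manip
print(manip.finish_job())
E
```

```text
the job is handed in; nothing more can be done
None
```

The bit is lying in both notches of the wooden rest with the black posts, released. I handed the job in at about 15 s of the 51 s allowed; the hand-in reported no verdict.

I tipped the red tube with the closed fingertips and the bit slid out onto the tongue as far as the lip. I gripped the exposed end, lifted the bit over the lip and drew it clear of the tube. I lowered it in small steps; the wrist force at seating was about 19 N, against the 40 N limit.

**Last checks:**
- In the side view the bit's middle falls within about 2 mm of the middle between the posts, and it lies along the notch line. The top view shows it across both posts.
- In the side view the blue tube, jar, drill and runners look where they were at the start. I did not measure their positions.
- The gripper was clear of everything at about z 0.22 m, with no contact force.

**Things that did not agree:**
- The tube stopped short of its hard stop, at about 0.6 rad by my camera estimate. That is above the 0.5 rad needed, but the fingertip height during the press suggested it had gone further.
- The gripper read 11.8 mm on the 14 mm bit.
- The camera placed the bit about 3 mm away from where the arm's own position put it.

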